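# Pack and lock the relish-pot carrier

## Task

Get the relish pots ready to be carried from the dinner table: stand every pot upright in its own bay of the wooden carrier, press its lid fully down, and lock it with one of the pins, pushed through both eyelets of that bay's brackets over the lid until the pin's handle meets the bracket. Pins left over may stay out; do not disturb the pumpkin or the blue bowl.

Things in the scene. Friction and masses are not known exactly. Their poses are not given: they have to be found in the camera images.
- carrier: Fixed pale wooden carrying board for pots: 116 mm deep (its x), 290 mm wide (its y), 16 mm thick, origin under its centre, z up. On it three bays in a row along its y, 95 mm apart. Each bay is a round recess, 60 mm across and 6 mm deep, between two upright brackets, one at -x and one at +x of it, each with a round eyelet.
- bay0 (a point): Centre of the recess floor, where a pot's underside rests, of the bay at carrier y = +95 mm; 10 mm above the table. Axes as the carrier's.
- bay1 (a point): Centre of the recess floor, where a pot's underside rests, of the bay in the middle of the carrier; 10 mm above the table. Axes as the carrier's.
- bay2 (a point): Centre of the recess floor, where a pot's underside rests, of the bay at carrier y = -95 mm; 10 mm above the table. Axes as the carrier's.
- lock0 (a point): Point 78 mm straight above bay0, on the axis of that bay's two eyelets and midway between its brackets; its x axis runs along the eyelets' axis. Eyelets: 18 mm diameter. Brackets: 44 mm wide in y, 10 mm thick, inner faces 38 mm and outer faces 48 mm either side of this point, tops 19 mm above it.
- lock1 (a point): Point 78 mm straight above bay1, on the axis of that bay's two eyelets and midway between its brackets; its x axis runs along the eyelets' axis. Eyelets: 18 mm diameter. Brackets: 44 mm wide in y, 10 mm thick, inner faces 38 mm and outer faces 48 mm either side of this point, tops 19 mm above it.
- lock2 (a point): Point 78 mm straight above bay2, on the axis of that bay's two eyelets and midway between its brackets; its x axis runs along the eyelets' axis. Eyelets: 18 mm diameter. Brackets: 44 mm wide in y, 10 mm thick, inner faces 38 mm and outer faces 48 mm either side of this point, tops 19 mm above it.
- pot0: Round white ceramic pot, 56 mm diameter, body 60 mm high, about 0.34 kg, origin at the centre of its underside, z up. Captive flat dark-wood lid, 56 mm across, 8 mm thick: its top is 78 mm above the pot's underside while proud, 68 mm when fully down. Stands on a place mat. Two or three pots are there; None if absent.
- pot0_lid (a joint): How far the lid of pot0 is pressed down, m: 0 = standing 10 mm proud on its stopper, 0.010 = fully down. It needs about 6 N and stays where it is left. A proud lid stands in the way of a locking pin. None if the pot is absent.
- pot1: Round white ceramic pot, 56 mm diameter, body 60 mm high, about 0.34 kg, origin at the centre of its underside, z up. Captive flat dark-wood lid, 56 mm across, 8 mm thick: its top is 78 mm above the pot's underside while proud, 68 mm when fully down. Stands on a place mat. Two or three pots are there; None if absent.
- pot1_lid (a joint): How far the lid of pot1 is pressed down, m: 0 = standing 10 mm proud on its stopper, 0.010 = fully down. It needs about 6 N and stays where it is left. A proud lid stands in the way of a locking pin. None if the pot is absent.
- pot2: Round white ceramic pot, 56 mm diameter, body 60 mm high, about 0.34 kg, origin at the centre of its underside, z up. Captive flat dark-wood lid, 56 mm across, 8 mm thick: its top is 78 mm above the pot's underside while proud, 68 mm when fully down. Stands on a place mat. Two or three pots are there; None if absent.
- pot2_lid (a joint): How far the lid of pot2 is pressed down, m: 0 = standing 10 mm proud on its stopper, 0.010 = fully down. It needs about 6 N and stays where it is left. A proud lid stands in the way of a locking pin. None if the pot is absent.
- pin0: Locking pin, 185 mm long, 0.1 kg: square wooden handle 24 x 24 x 75 mm with a round brass rod (14 mm diameter, 110 mm long, tip tapered to 8 mm) out of one end. Origin at the centre of the handle's underside, x along the rod to its tip, z up; rod axis 12 mm above the underside, from x = 37.5 to 147.5 mm. Lies flat on a place mat, balanced on its handle.
- pin0_mid (a point): Point on the rod axis of pin0, 85.5 mm from its origin along x (48 mm from the handle's end face); it coincides with a lock point when the pin is fully home with its handle against the bracket.
- pin1: Locking pin, 185 mm long, 0.1 kg: square wooden handle 24 x 24 x 75 mm with a round brass rod (14 mm diameter, 110 mm long, tip tapered to 8 mm) out of one end. Origin at the centre of the handle's underside, x along the rod to its tip, z up; rod axis 12 mm above the underside, from x = 37.5 to 147.5 mm. Lies flat on a place mat, balanced on its handle.
- pin1_mid (a point): Point on the rod axis of pin1, 85.5 mm from its origin along x (48 mm from the handle's end face); it coincides with a lock point when the pin is fully home with its handle against the bracket.
- pin2: Locking pin, 185 mm long, 0.1 kg: square wooden handle 24 x 24 x 75 mm with a round brass rod (14 mm diameter, 110 mm long, tip tapered to 8 mm) out of one end. Origin at the centre of the handle's underside, x along the rod to its tip, z up; rod axis 12 mm above the underside, from x = 37.5 to 147.5 mm. Lies flat on a place mat, balanced on its handle.
- pin2_mid (a point): Point on the rod axis of pin2, 85.5 mm from its origin along x (48 mm from the handle's end face); it coincides with a lock point when the pin is fully home with its handle against the bracket.
- pumpkin: Small cream pumpkin, 90 mm across, 65 mm high to its stem, beside the carrier; a bystander. Origin at the centre of its underside.
- sauce_bowl: Blue ceramic sauce bowl, 92 mm across, 45 mm high, beside the carrier; a bystander. Origin at the centre of its underside.
Not all that is in view belongs to the job. What is shaped like the pin0 but purple or turquoise is not meant.

How it is judged (in metres and radians):
At the end, for the whole second after the job is handed in: Each pot present is upright (0.1 rad) in a recess, within 8 mm of its floor centre, lid down at least 7.5 mm, with a pin through both eyelets of its bay (along their axis within 0.08 rad, its home point within 10 mm of the lock point); pots at rest (value of joint each of pot0_lid, pot1_lid, pot2_lid above 0.0075 m and angle between each of pot0, pot1, pot2's own z axis and vertical below 0.1 rad and linear speed of each of pot0, pot1, pot2 below 0.02 m/s and ((distance between pot0 and bay0 below 0.008 m and distance between pin0_mid and lock0 below 0.01 m and angle between the x axis of pin0 and the x axis of carrier, either way round below 0.08 rad) or (distance between pot0 and bay0 below 0.008 m and distance between pin1_mid and lock0 below 0.01 m and angle between the x axis of pin1 and the x axis of carrier, either way round below 0.08 rad) or (distance between pot0 and bay0 below 0.008 m and distance between pin2_mid and lock0 below 0.01 m and angle between the x axis of pin2 and the x axis of carrier, either way round below 0.08 rad) or (distance between pot0 and bay1 below 0.008 m and distance between pin0_mid and lock1 below 0.01 m and angle between the x axis of pin0 and the x axis of carrier, either way round below 0.08 rad) or (distance between pot0 and bay1 below 0.008 m and distance between pin1_mid and lock1 below 0.01 m and angle between the x axis of pin1 and the x axis of carrier, either way round below 0.08 rad) or (distance between pot0 and bay1 below 0.008 m and distance between pin2_mid and lock1 below 0.01 m and angle between the x axis of pin2 and the x axis of carrier, either way round below 0.08 rad) or (distance between pot0 and bay2 below 0.008 m and distance between pin0_mid and lock2 below 0.01 m and angle between the x axis of pin0 and the x axis of carrier, either way round below 0.08 rad) or (distance between pot0 and bay2 below 0.008 m and distance between pin1_mid and lock2 below 0.01 m and angle between the x axis of pin1 and the x axis of carrier, either way round below 0.08 rad) or (distance between pot0 and bay2 below 0.008 m and distance between pin2_mid and lock2 below 0.01 m and angle between the x axis of pin2 and the x axis of carrier, either way round below 0.08 rad)) and ((distance between pot1 and bay0 below 0.008 m and distance between pin0_mid and lock0 below 0.01 m and angle between the x axis of pin0 and the x axis of carrier, either way round below 0.08 rad) or (distance between pot1 and bay0 below 0.008 m and distance between pin1_mid and lock0 below 0.01 m and angle between the x axis of pin1 and the x axis of carrier, either way round below 0.08 rad) or (distance between pot1 and bay0 below 0.008 m and distance between pin2_mid and lock0 below 0.01 m and angle between the x axis of pin2 and the x axis of carrier, either way round below 0.08 rad) or (distance between pot1 and bay1 below 0.008 m and distance between pin0_mid and lock1 below 0.01 m and angle between the x axis of pin0 and the x axis of carrier, either way round below 0.08 rad) or (distance between pot1 and bay1 below 0.008 m and distance between pin1_mid and lock1 below 0.01 m and angle between the x axis of pin1 and the x axis of carrier, either way round below 0.08 rad) or (distance between pot1 and bay1 below 0.008 m and distance between pin2_mid and lock1 below 0.01 m and angle between the x axis of pin2 and the x axis of carrier, either way round below 0.08 rad) or (distance between pot1 and bay2 below 0.008 m and distance between pin0_mid and lock2 below 0.01 m and angle between the x axis of pin0 and the x axis of carrier, either way round below 0.08 rad) or (distance between pot1 and bay2 below 0.008 m and distance between pin1_mid and lock2 below 0.01 m and angle between the x axis of pin1 and the x axis of carrier, either way round below 0.08 rad) or (distance between pot1 and bay2 below 0.008 m and distance between pin2_mid and lock2 below 0.01 m and angle between the x axis of pin2 and the x axis of carrier, either way round below 0.08 rad)) and ((distance between pot2 and bay0 below 0.008 m and distance between pin0_mid and lock0 below 0.01 m and angle between the x axis of pin0 and the x axis of carrier, either way round below 0.08 rad) or (distance between pot2 and bay0 below 0.008 m and distance between pin1_mid and lock0 below 0.01 m and angle between the x axis of pin1 and the x axis of carrier, either way round below 0.08 rad) or (distance between pot2 and bay0 below 0.008 m and distance between pin2_mid and lock0 below 0.01 m and angle between the x axis of pin2 and the x axis of carrier, either way round below 0.08 rad) or (distance between pot2 and bay1 below 0.008 m and distance between pin0_mid and lock1 below 0.01 m and angle between the x axis of pin0 and the x axis of carrier, either way round below 0.08 rad) or (distance between pot2 and bay1 below 0.008 m and distance between pin1_mid and lock1 below 0.01 m and angle between the x axis of pin1 and the x axis of carrier, either way round below 0.08 rad) or (distance between pot2 and bay1 below 0.008 m and distance between pin2_mid and lock1 below 0.01 m and angle between the x axis of pin2 and the x axis of carrier, either way round below 0.08 rad) or (distance between pot2 and bay2 below 0.008 m and distance between pin0_mid and lock2 below 0.01 m and angle between the x axis of pin0 and the x axis of carrier, either way round below 0.08 rad) or (distance between pot2 and bay2 below 0.008 m and distance between pin1_mid and lock2 below 0.01 m and angle between the x axis of pin1 and the x axis of carrier, either way round below 0.08 rad) or (distance between pot2 and bay2 below 0.008 m and distance between pin2_mid and lock2 below 0.01 m and angle between the x axis of pin2 and the x axis of carrier, either way round below 0.08 rad))); the robot touches nothing.
It fails at once if the pumpkin is pushed more than 30 mm or tipped over (distance of pumpkin from where it was at the start of the episode above 0.03 m or angle between pumpkin's own z axis and vertical above 0.5 rad).
It fails at once if the sauce bowl is pushed more than 30 mm or tipped over (distance of sauce_bowl from where it was at the start of the episode above 0.03 m or angle between sauce_bowl's own z axis and vertical above 0.5 rad).
Of pot0, pot1, pot2 only 2 to 3 are there at a start; the rules pass over those that are not, and their reading is None.
At some moment in a run one of pin0, pin1, pin2, pot0, pot1, pot2 may be knocked a few centimetres aside while the robot is not near it.
It also fails if it takes over 210 s, if anything falls off the work surface, if the arm or the gripper's body presses on something with over 40 N, if the wrist force passes 120 N, or if a joint passes its speed limit or range.

## Robot

A 6-joint arm with a two-finger parallel gripper is mounted at the origin on the work surface. World frame = base frame: x ahead of the robot, y to its left, z up, the work surface at z = 0. Lengths are in mm, angles in rad, forces in N, time in s.
With the tool pointing down it reaches from about 300 to 775 mm from the base axis. Payload 14.6 kg.
Tool frame: the origin (TCP) lies at the very end of the fingers, on their centre line; the grasp point (between the pads) lies 19 mm behind it; z points along the fingers, y is the line along which they close (so a half turn about z gives the same grasp; the last joint's range is limited). The gripper opens to 94 mm and grips with 3 to 60 N. Pads are 16 mm wide; open, the fingers measure 119 mm over their backs; the gripper's body (75 mm by 177 mm) begins 78 mm behind the grasp point.
Start: joints at [-1.213, 0.3, 1.521, -0, 1.321, -0.067], TCP at [226.668, -501.11, 205.446] pointing down, gripper open.
Joint ranges: [-3.03, 3.03], [-0.79, 2.21], [0.23, 2.52], [-1.04, 4.18], [0, 3.07], [-2.55, 2.55]. Speed limits (rad/s): [2.22, 2.22, 2.57, 3.14, 3.14, 3.14].

## Interface

Orientations are given as [roll, pitch, yaw] about the fixed x, y, z axes, in that order (R = Rz(yaw) Ry(pitch) Rx(roll)).
In Python, from cell import manip gives the robot as it stands.
- The arm moves only by the tool servo_tool, never from a script. Its argument "rows" is a list of rows, each a list of 7 numbers: the turn, a rotation vector about the world's x, y, z in degrees, then the shift along the world's x, y, z in mm, then the closure, from 0 (fully open) to 1 (shut). In form: [[rx, ry, rz, dx, dy, dz, fingers], ...]. A call has 1 to 20 rows; each row shifts and turns the commanded pose from where the row before left it; what a row does not reach is not made up. A row lasts 1/8 s, in which the tool goes at most 62.5 mm and 10.7 degrees, less where a joint would pass 70% of its speed; a pose out of reach is approached as far as the arm can. A call with a gripper value outside its range is refused whole. The fingers move at their own pace and stop on an object; "grip_force" is the grip in N (left out, the last holds). Time passes only in rows, so rows that do not move let the fingers close. It gives the time, the measured TCP pose, the force, the opening and the grip force at its end, in the units of the state.
- manip.read_state(): the state, without advancing time (a new reading comes with each control period).
- manip.camera(name): name is "scene" or "top"; returns the picture (400x640x3 uint8, red, green, blue); there is no depth.
- manip.camera_info(name): a dict with "fx", "fy", "cx", "cy" (pixels), "D" ([k1, k2, p1, p2, k3] as OpenCV has them; the pictures are not rectified), "position" and "rotation" of the camera in the world. Camera axes: x right, y down, z forward; pixel columns grow to the right and rows downward; lengths in mm; the calibration is good to about 2 mm. A picture is of the moment at which its call begins. camera_info takes no time and is no camera call.
- manip.sign_off(): hands the job in; it is judged then, once.
The state is a dict: "clock": time; "joints": joint angles; "qd": joint speeds; "effort": joint torques, N m; "eef_pos": TCP position; "eef_rot": TCP orientation; "wrist_force": force on the tool from outside, world axes, zero at the start; "moment": the same for the moment, N m; "finger_gap": finger opening in mm; "finger_force": force on a finger pad.
Only numpy, scipy, OpenCV 4.12 (cv2) and the standard library are available. Lean on these libraries where they do the work, as an engineer would, in place of code of your own. Each camera call takes 0.05 s, during which the arm holds its last target. There are 200 camera calls.

## Working session

There is one attempt and no reset: what is moved stays moved. The work goes in short steps, Python scripts to look and compute and a tool call to move; the robot and the scene stay as the last step left them, time stands still between calls to the robot, and variables do not carry over. Pictures are saved under pics/ and viewed, at most 14 in all, crops included, and the job is handed in when it is done.

Besides the shell and the picture viewer there is one more tool, called after ">>>" by a JSON object that holds its "fn" and its "kwargs", one argument or row to a line. servo_tool: Moves the arm, as the interface text tells. Its arguments: {"type":"object","properties":{"rows":{"type":"array","items":{"type":"array","items":{"type":"number"}}},"grip_force":{"type":"number"}},"required":["rows"]}

```bash
mkdir -p pics; ls; python3 - <<'E'
from cell import manip
import cv2
for n in("scene","top"):
    im=manip.camera(n); cv2.imwrite(f"pics/{n}0.png",im[:,:,::-1]); print(manip.camera_info(n))
print(manip.read_state())
E
```

```text
pics
{'fx': 396.18765862551487, 'fy': 396.18765862551487, 'cx': 320.51465410930456, 'cy': 201.81644556136587, 'D': array([0.01029231, 0.        , 0.        , 0.        , 0.        ]), 'position': array([1039.21818653,   -4.18035657, 1053.72782379]), 'rotation': array([-2.62620051, -0.00612734,  1.53921318])}
{'fx': 465.5042408305002, 'fy': 465.5042408305002, 'cx': 315.2637852152453, 'cy': 196.493860657808, 'D': array([-0.13207737,  0.        ,  0.        ,  0.        ,  0.        ]), 'position': array([ 381.64548932,    5.67292135, 1166.18798058]), 'rotation': array([-3.04864394e+00,  2.60089320e-03, -1.57623078e+00])}
{'clock': 0.1, 'joints': array([-1.21261445e+00,  3.00433897e-01,  1.52149152e+00,  7.56374889e-05,
        1.32070330e+00, -6.66325780e-02]), 'qd': array([-7.90224970e-04, -7.52543137e-04, -2.64871193e-03, -1.45779848e-05,
        3.42425476e-04, -9.85459769e-04]), 'effort': array([ 4.57002234e-04, -5.32645333e+01, -3.53283656e+01,  7.09144771e-02,
        2.34898890e-02, -7.26737676e-05]), 'eef_pos': array([ 226.60369839, -500.90307826,  204.9446256 ]), 'eef_rot': array([-3.14056377e+00, -1.42086881e-04,  4.24795624e-01]), 'wrist_force': array([-0.19289565, -0.84818948, -0.00897278]), 'moment': array([-0.02674967,  0.0050188 , -0.01093394]), 'finger_force': 0.0, 'finger_gap': 94.01274789871817}
```

View pics/top0.png

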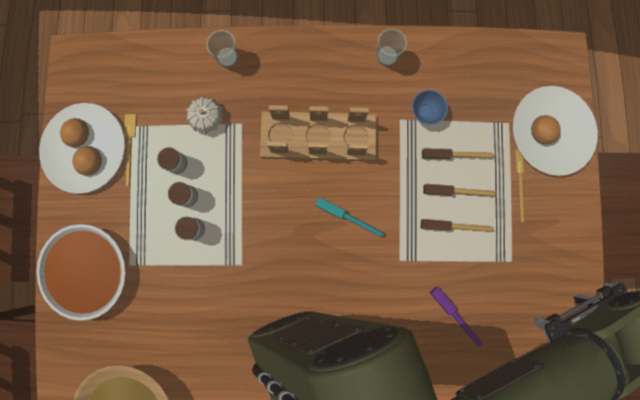

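View pics/scene0.png

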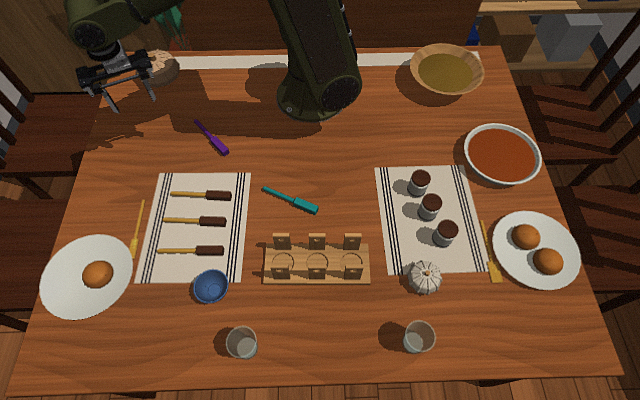

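The two pictures show:
- **Pots:** three, on the left mat in the top view at about (172,160), (183,194) and (190,228).
- **Brown pins:** three, with handles at (437,154), (438,190) and (435,225).
- **Lookalikes:** turquoise at (340,215), purple at (455,315), and yellow cutlery at (128,150) and (520,185). I'm leaving these alone.
- **Carrier:** at (318,135), with the pumpkin at (203,115) and the bowl at (430,107).

Next are close crops to confirm the choice and measure.

```bash
cat > h.py <<'E'
from cell import manip
import numpy as np, cv2
from scipy.spatial.transform import Rotation as R
def cam(n):
    c=manip.camera_info(n); K=np.array([[c['fx'],0,c['cx']],[0,c['fy'],c['cy']],[0,0,1]])
    return K,np.array(c['D']),np.array(c['position']),R.from_euler('xyz',c['rotation']).as_matrix()
def w(n,px,z):
    K,D,p,M=cam(n); u=cv2.undistortPoints(np.array(px,float).reshape(-1,1,2),K,D).reshape(-1,2)
    d=np.c_[u,np.ones(len(u))]@M.T
    return p+d*((np.broadcast_to(z,len(u))-p[2])/d[:,2])[:,None]
def pj(n,X):
    K,D,p,M=cam(n); return cv2.projectPoints((np.array(X,float).reshape(-1,3)-p)@M,np.zeros(3),np.zeros(3),K,D)[0].reshape(-1,2)
def crop(n,name,x,y,wd,ht,s,im=None):
    im=manip.camera(n) if im is None else im
    cv2.imwrite(f"pics/{name}.png",cv2.resize(im[y:y+ht,x:x+wd,::-1],None,fx=s,fy=s,interpolation=cv2.INTER_CUBIC))
E
python3 - <<'E'
from h import *
a=cv2.imread("pics/top0.png")[:,:,::-1]
def c(x,y,w,h,s): return cv2.resize(a[y:y+h,x:x+w],None,fx=s,fy=s,interpolation=cv2.INTER_CUBIC)
o=np.zeros((600,800,3),np.uint8)
A=c(250,95,140,75,5); 
o[:375,:700]=A
B=c(150,140,60,100,2)  # low-res ref
crop("","carr",250,95,140,75,5.7,a)
L=c(150,140,66,110,5.4); P=c(410,140,90,100,4.9)
o=np.zeros((600,800,3),np.uint8); o[:L.shape[0],:L.shape[1]]=L; o[:P.shape[0],358:358+P.shape[1]]=P
cv2.imwrite("pics/pp.png",o[:,:,::-1])
E
```

```text
(no output)
```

View pics/carr.png

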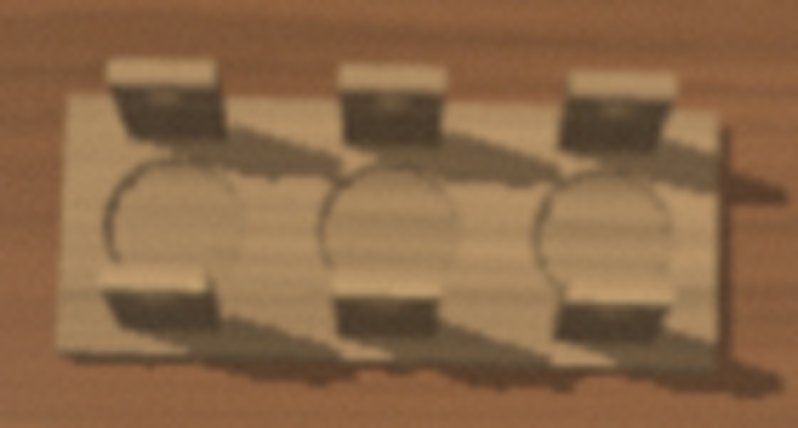

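View pics/pp.png

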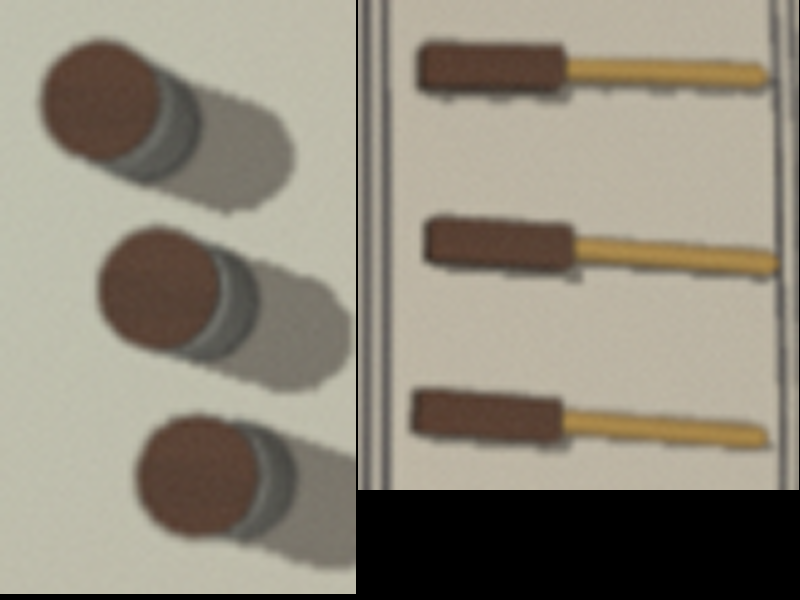

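The crops confirm three dark-lidded pots with shadows falling to the lower right, three brown-and-brass pins with rods pointing image-right, and six bracket tops on the carrier. Next I convert these to world positions.

```bash
python3 - <<'E'
from h import *
np.set_printoptions(precision=1,suppress=True)
def f(p,s,o,dx=0): p=np.array(p,float); p[:,0]-=dx; return (p+.5)/s-.5+np.array(o)
far=[[161,73],[392,79],[622,85]]; near=[[153,279],[385,285],[617,293]]
F=w("top",f(far,5.7,[250,95]),107);N=w("top",f(near,5.7,[250,95]),107)
print("far",F,"near",N,"mid",(F+N)/2,"d",np.linalg.norm(F-N,axis=1))
print("corn",w("top",f([[68,95],[60,350],[716,368],[718,112]],5.7,[250,95]),16))
L=f([[101,100],[160,288],[198,476]],5.4,[150,140]); print("lids",L,w("top",L,79))
H=f([[419,65],[565,68],[427,240],[573,248],[413,411],[563,418]],4.9,[410,140],358); h=w("top",H,25)
T=w("top",f([[767,76],[776,264],[767,437]],4.9,[410,140],358),13)
for i in range(3):
    d=h[2*i+1]-h[2*i]; m=(h[2*i]+h[2*i+1])/2; e=T[i]-m
    print("pin",m,np.linalg.norm(d),np.degrees(np.arctan2(d[1],d[0])),"tip",np.hypot(*e[:2]),np.degrees(np.arctan2(e[1],e[0])))
# cross check in scene view: lids & brackets
print("scene proj lids",pj("scene",w("top",L,79)),"brk",pj("scene",np.r_[F,N]),"pins",pj("scene",(h[::2]+h[1::2])/2))
E
```

```text
far [[690.4  94.4 107. ]
 [687.1  -0.5 107. ]
 [684.2 -94.8 107. ]] near [[604.1  97.2 107. ]
 [601.    2.9 107. ]
 [597.2 -91.3 107. ]] mid [[647.2  95.8 107. ]
 [644.    1.2 107. ]
 [640.7 -93.1 107. ]] d [86.3 86.2 87. ]
corn [[ 707.2  143.5   16. ]
 [ 591.8  145.9   16. ]
 [ 582.1 -142.7   16. ]
 [ 697.7 -146.1   16. ]]
lids [[168.3 158.1]
 [179.2 192.9]
 [186.3 227.7]] [[577.6 360.3  79. ]
 [493.4 331.2  79. ]
 [410.7 312.6  79. ]]
pin [ 595.4 -297.9   25. ] 76.08913650936044 -91.12767988854402 tip 149.99877595792333 -90.93184629101366
pin [ 504.  -298.9   25. ] 75.52375535817967 -93.3652265327386 tip 149.4856675183957 -93.74663361282778
pin [ 417.6 -290.3   25. ] 77.01682570201062 -93.18351855379065 tip 150.07720603910536 -94.88047475600199
scene proj lids [[446.4 227.4]
 [430.6 200.9]
 [419.5 176.6]] brk [[353.  265.7]
 [315.3 265.5]
 [277.7 265.5]
 [351.7 234.5]
 [315.7 234.3]
 [279.8 234. ]] pins [[208.1 247.7]
 [211.2 218.6]
 [217.1 193. ]]
```

```bash
python3 - <<'E'
from h import *
a=cv2.imread("pics/scene0.png")[:,:,::-1]
crop("","sc",255,225,125,65,6.4,a)
E
```

```text
(no output)
```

View pics/sc.png

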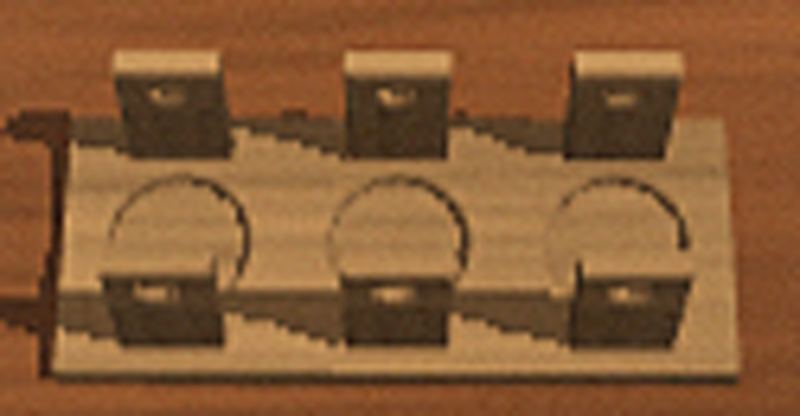

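```bash
python3 - <<'E'
from h import *
np.set_printoptions(precision=1,suppress=True)
f=lambda p:(np.array(p,float)+.5)/6.4-.5+np.array([255,225])
N=w("scene",f([[167,64],[398,64],[629,64]]),107);F=w("scene",f([[157,268],[394,267],[634,267]]),107)
print(N,F,(N+F)/2)
print(w("scene",f([[72,120],[726,120],[738,374],[55,374]]),16))
# auto pot-lid centroids in scene: dark brown
for n,box in(("scene",(400,160,70,90)),("top",(150,140,60,110))):
    a=cv2.imread(f"pics/{n}0.png");x,y,wd,ht=box;s=a[y:y+ht,x:x+wd].astype(int)
    m=((s[...,2]-s[...,0]>18)&(s.sum(2)<260)).astype(np.uint8)
    k,_,st,c=cv2.connectedComponentsWithStats(m)
    for i in range(1,k):
        if st[i,4]>60: print(n,st[i,4],c[i]+[x,y],w(n,c[i]+[x,y],79))
E
```

```text
[[599.1 -89.  107. ]
 [601.8   5.6 107. ]
 [604.5 100.3 107. ]] [[686.9 -91.3 107. ]
 [689.3   1.7 107. ]
 [692.   96.  107. ]] [[643.  -90.1 107. ]
 [645.5   3.6 107. ]
 [648.3  98.1 107. ]]
[[ 582.9 -138.7   16. ]
 [ 591.2  151.5   16. ]
 [ 707.3  146.    16. ]
 [ 698.7 -141.6   16. ]]
scene 114 [420.4 163.5] [[364.2 322.5  79. ]]
scene 143 [463.8 166.7] [[379.4 449.8  79. ]]
scene 245 [420.8 177.7] [[414.6 315.6  79. ]]
scene 267 [432.  201.9] [[496.6 334.6  79. ]]
scene 287 [447.8 228.5] [[580.8 363.5  79. ]]
top 351 [168.3 158.4] [[576.8 360.2  79. ]]
top 363 [179.1 193.2] [[492.8 331.5  79. ]]
top 371 [186.4 227.9] [[410.5 312.3  79. ]]
```

Top and scene agree to about 3 mm, so I'm averaging them and will calibrate against a gripped pot. First move: over the nearest pot at about (412, 314), fingers closing along x.

>>> {"fn": "servo_tool", "kwargs": {
  "rows": [
    [0, 0, 3.3, 9.3, 40.7, 0, 0],
    [0, 0, 3.3, 9.3, 40.7, 0, 0],
    [0, 0, 3.3, 9.3, 40.7, 0, 0],
    [0, 0, 3.3, 9.3, 40.7, 0, 0],
    [0, 0, 3.3, 9.3, 40.7, 0, 0],
    [0, 0, 3.3, 9.3, 40.7, 0, 0],
    [0, 0, 3.3, 9.3, 40.7, 0, 0],
    [0, 0, 3.3, 9.3, 40.7, 0, 0],
    [0, 0, 3.3, 9.3, 40.7, 0, 0],
    [0, 0, 3.3, 9.3, 40.7, 0, 0],
    [0, 0, 3.3, 9.3, 40.7, 0, 0],
    [0, 0, 3.3, 9.3, 40.7, 0, 0],
    [0, 0, 3.3, 9.3, 40.7, 0, 0],
    [0, 0, 3.3, 9.3, 40.7, 0, 0],
    [0, 0, 3.3, 9.3, 40.7, 0, 0],
    [0, 0, 3.3, 9.3, 40.7, 0, 0],
    [0, 0, 3.3, 9.3, 40.7, 0, 0],
    [0, 0, 3.3, 9.3, 40.7, 0, 0],
    [0, 0, 3.3, 9.3, 40.7, 0, 0],
    [0, 0, 3.0, 9.3, 40.7, 0, 0]
  ],
  "grip_force": 20
}}

```text
clock: 2.6
eef_pos: [412.7, 314.3, 205.2]
eef_rot: [-3.141, 0.0, 1.573]
wrist_force: [-0.0, 0.3, 0.9]
finger_gap: 94.1
finger_force: 0.0
```

>>> {"fn": "servo_tool", "kwargs": {
  "rows": [
    [0, 0, 0, 0, 0, -15, 0.2],
    [0, 0, 0, 0, 0, -15, 0.2],
    [0, 0, 0, 0, 0, -15, 0.2],
    [0, 0, 0, 0, 0, -15, 0.2],
    [0, 0, 0, 0, 0, -20, 0.2],
    [0, 0, 0, 0, 0, -20, 0.2],
    [0, 0, 0, 0, 0, -25, 0.2],
    [0, 0, 0, 0, 0, -25, 0.2],
    [0, 0, 0, 0, 0, -20, 0.2],
    [0, 0, 0, 0, 0, -9, 0.2],
    [0, 0, 0, 0, 0, 0, 0.6],
    [0, 0, 0, 0, 0, 0, 0.6],
    [0, 0, 0, 0, 0, 0, 0.6],
    [0, 0, 0, 0, 0, 0, 0.6],
    [0, 0, 0, 0, 0, 0, 0.6]
  ],
  "grip_force": 8
}}

```text
clock: 4.47
eef_pos: [412.8, 313.0, 27.0]
eef_rot: [3.141, -0.0, 1.572]
wrist_force: [-3.7, -2.1, 7.4]
finger_gap: 56.1
finger_force: 8.0
```

>>> {"fn": "servo_tool", "kwargs": {
  "rows": [
    [0, 0, 0, 0, 0, 0, 0.25],
    [0, 0, 0, 0, 0, 0, 0.25],
    [0, 0, 0, 0, 0, 0, 0.25],
    [0, 0, 9.8, 0, 0, 0, 0.25],
    [0, 0, 9.8, 0, 0, 0, 0.25],
    [0, 0, 9.8, 0, 0, 0, 0.25],
    [0, 0, 9.8, 0, 0, 0, 0.25],
    [0, 0, 9.8, 0, 0, 0, 0.25],
    [0, 0, 9.8, 0, 0, 0, 0.25],
    [0, 0, 9.8, 0, 0, 0, 0.25],
    [0, 0, 9.8, 0, 0, 0, 0.25],
    [0, 0, 9.8, 0, 0, 0, 0.25],
    [0, 0, 0, 0, 0, 0, 0.6],
    [0, 0, 0, 0, 0, 0, 0.6],
    [0, 0, 0, 0, 0, 0, 0.6],
    [0, 0, 0, 0, 0, 0, 0.6]
  ],
  "grip_force": 25
}}

```text
clock: 6.48
eef_pos: [412.7, 313.1, 26.5]
eef_rot: [3.141, 0.0, 3.11]
wrist_force: [0.5, 2.7, 0.6]
finger_gap: 55.7
finger_force: 25.0
```

>>> {"fn": "servo_tool", "kwargs": {
  "rows": [
    [0, 0, 0, 0, 0, 20, 0.6],
    [0, 0, 0, 0, 0, 35, 0.6],
    [0, 0, 0, 0, 0, 45, 0.6],
    [0, 0, 0, 0, 0, 30, 0.6],
    [0, 0, 0, 15, -25, 0, 0.6],
    [0, 0, 0, 21, -37, 0, 0.6],
    [0, 0, 0, 21, -37, 0, 0.6],
    [0, 0, 0, 21, -37, 0, 0.6],
    [0, 0, 0, 21, -37, 0, 0.6],
    [0, 0, 0, 21, -37, 0, 0.6],
    [0, 0, 0, 21, -37, 0, 0.6],
    [0, 0, 0, 21, -37, 0, 0.6],
    [0, 0, 0, 21, -37, 0, 0.6],
    [0, 0, 0, 21, -37, 0, 0.6],
    [0, 0, 0, 15, -30, 0, 0.6],
    [0, 0, 0, 10, -17, 0, 0.6],
    [0, 0, 0, 0, 0, 0, 0.6],
    [0, 0, 0, 0, 0, 0, 0.6]
  ]
}}

```text
clock: 8.72
eef_pos: [641.1, -91.6, 155.8]
eef_rot: [3.141, -0.002, 3.111]
wrist_force: [0.0, 0.8, -4.6]
finger_gap: 55.8
finger_force: 25.0
```

```bash
python3 - <<'E'
from h import *
np.set_printoptions(precision=1,suppress=True)
print({k:v for k,v in manip.read_state().items() if k in("clock","eef_pos","eef_rot","wrist_force","finger_gap")})
t=manip.camera("top");s=manip.camera("scene")
print(pj("top",[[641.8,-91.6,207]]),pj("scene",[[641.8,-91.6,207]]))
A=cv2.resize(t[90:180,310:410],None,fx=4,fy=4,interpolation=2);B=cv2.resize(s[170:320,220:320],None,fx=4,fy=4,interpolation=2)
o=np.zeros((600,800,3),np.uint8);o[:360,:400]=A;o[:600,400:800]=B;cv2.imwrite("pics/b.png",o[:,:,::-1]);cv2.imwrite("pics/top1.png",t[:,:,::-1]);cv2.imwrite("pics/scene1.png",s[:,:,::-1])
E
```

```text
{'clock': 8.725, 'eef_pos': array([641.1, -91.6, 155.8]), 'eef_rot': array([ 3.1, -0. ,  3.1]), 'wrist_force': array([ 0. ,  0.8, -4.6]), 'finger_gap': 55.81618343791872}
[[361.8 115.8]] [[275.8 233.2]]
```

View pics/b.png

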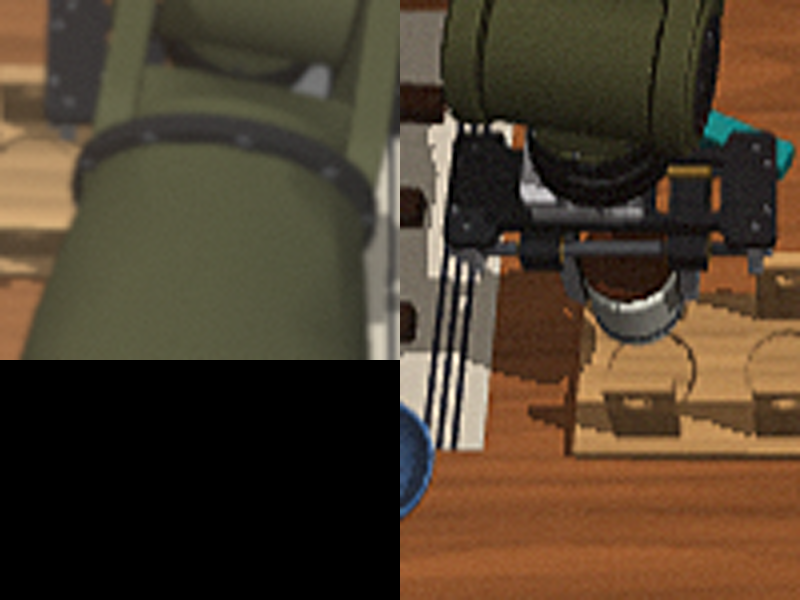

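```bash
python3 - <<'E'
from h import *
np.set_printoptions(precision=1,suppress=True)
t=np.linspace(0,6.283,73)
for z in (129,189):
    p=pj("scene",np.c_[641.1+28*np.cos(t),-91.6+28*np.sin(t),0*t+z]);q=(p-[220,170]+.5)*4-.5+[400,0]
    print(z,"u",q[:,0].min(),q[:,0].max(),"v",q[:,1].min(),q[:,1].max())
print(pj("scene",[[641,-91,129],[642,-91,129],[641,-90,129]])*4)
E
```

```text
129 u 591.3993977898147 680.4437080053947 v 265.39364239283 347.6214639684076
189 u 580.314948928718 674.279188653978 v 224.01213532555278 309.60593548758436
[[1115.4  984.3]
 [1115.4  985.7]
 [1117.   984.2]]
```

```bash
python3 - <<'E'
from h import *
s=cv2.imread("pics/scene1.png")[:,:,::-1]
crop("","b2",255,225,50,37,16,s)
E
```

```text
(no output)
```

View pics/b2.png

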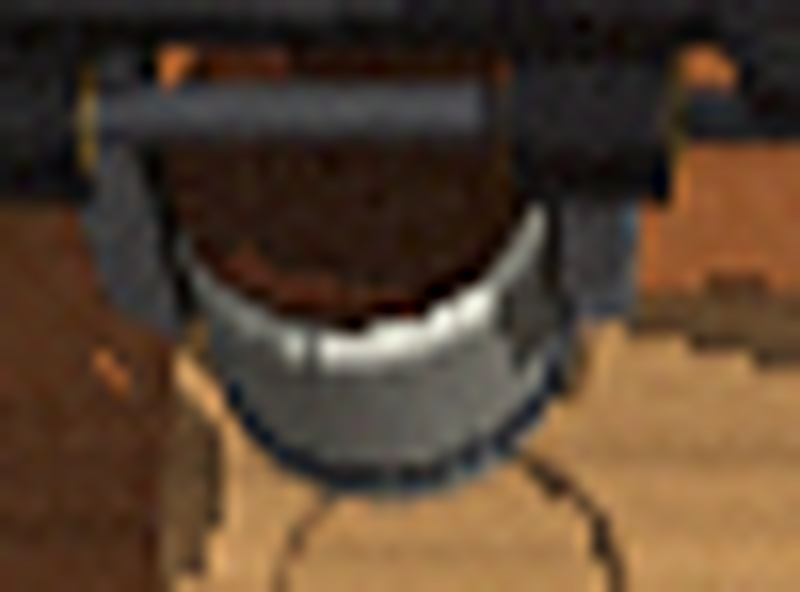

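The scene crop shows the gripped pot in front of the bay2 recess, its bottom rim at crop (395,490), which fits a target of about (642.8, -92.4). I'll lower it to just above the recess and compare.

>>> {"fn": "servo_tool", "kwargs": {
  "rows": [
    [0, 0, 0, 1.7, -0.8, -20, 0.6],
    [0, 0, 0, 0, 0, -25, 0.6],
    [0, 0, 0, 0, 0, -25, 0.6],
    [0, 0, 0, 0, 0, -20, 0.6],
    [0, 0, 0, 0, 0, -14, 0.6],
    [0, 0, 0, 0, 0, 0, 0.6],
    [0, 0, 0, 0, 0, 0, 0.6]
  ]
}}

```text
clock: 9.7
eef_pos: [643.9, -93.0, 53.3]
eef_rot: [-3.141, 0.001, 3.111]
wrist_force: [-0.1, 0.6, -3.8]
finger_gap: 55.9
finger_force: 25.0
```

```bash
python3 - <<'E'
from h import *
s=manip.camera("scene"); cv2.imwrite("pics/scene2.png",s[:,:,::-1])
crop("","b3",250,222,60,50,12,s)
t=np.linspace(0,6.283,73)
st=manip.read_state();x,y=st["eef_pos"][:2];print(st["eef_pos"])
for z in (26,86):
    p=pj("scene",np.c_[x+28*np.cos(t),y+28*np.sin(t),0*t+z]);q=(p-[250,222]+.5)*12-.5
    print(z,"u",q[:,0].min(),q[:,0].max(),"v",q[:,1].min(),q[:,1].max())
E
```

```text
[643.89701427 -93.01579947  53.448888  ]
26 u 258.25504482948463 503.6920030691356 v 370.32876134293576 601.8750234194401
86 u 230.0201728948084 487.85555241399106 v 266.41759905528147 506.95363851709
```

View pics/b3.png

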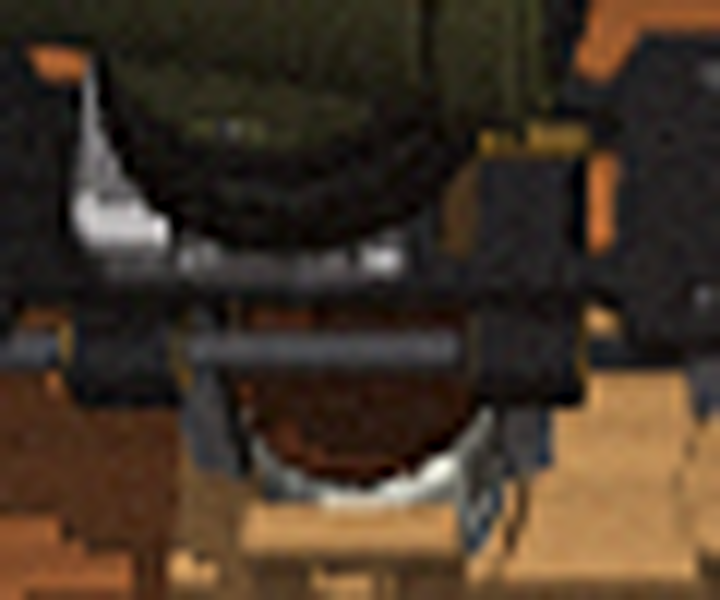

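The rim sits at u≈245–492 against the bracket top at u≈240–458 in the crop. That gives a scene y-bias of about +2 mm, so the pot is aligned within about 1 mm. Lowering into the recess.

>>> {"fn": "servo_tool", "kwargs": {
  "rows": [
    [0, 0, 0, -0.4, 0.6, -5, 0.6],
    [0, 0, 0, 0, 0, -4, 0.6],
    [0, 0, 0, 0, 0, -3, 0.6],
    [0, 0, 0, 0, 0, -2, 0.6],
    [0, 0, 0, 0, 0, -2, 0.6],
    [0, 0, 0, 0, 0, -1, 0.6],
    [0, 0, 0, 0, 0, 0, 0.6]
  ]
}}

```text
clock: 10.62
eef_pos: [643.1, -92.3, 36.5]
eef_rot: [-3.141, 0.0, 3.111]
wrist_force: [-4.8, 1.2, 6.7]
finger_gap: 55.6
finger_force: 25.0
```

>>> {"fn": "servo_tool", "kwargs": {
  "rows": [
    [0, 0, 0, 0, 0, 0, 0.28],
    [0, 0, 0, 0, 0, 0, 0.28],
    [0, 0, 0, 0, 0, 0, 0.28],
    [0, 0, 0, 0, 0, 15, 0.28],
    [0, 0, 0, 0, 0, 25, 0.28],
    [0, 0, 0, 0, 0, 25, 0.28],
    [0, 0, 0, 0, 0, 8, 1],
    [0, 0, 0, 0, 0, 0, 1],
    [0, 0, 0, 0, 0, 0, 1],
    [0, 0, 0, 0, 0, 0, 1],
    [0, 0, 0, 0, 0, -8, 1],
    [0, 0, 0, 0, 0, -8, 1],
    [0, 0, 0, 0, 0, -5, 1],
    [0, 0, 0, 0, 0, -4, 1],
    [0, 0, 0, 0, 0, -4, 1],
    [0, 0, 0, 0, 0, -4, 1],
    [0, 0, 0, 0, 0, 0, 1]
  ]
}}

```text
clock: 12.75
eef_pos: [643.7, -92.5, 78.2]
eef_rot: [-3.141, 0.003, 3.111]
wrist_force: [-8.7, 1.1, 22.6]
finger_gap: 0.3
finger_force: 11.2
```

>>> {"fn": "servo_tool", "kwargs": {
  "rows": [
    [0, 0, 0, 0, 0, 20, 1],
    [0, 0, 0, 0, 0, 40, 0.8],
    [0, 0, 0, 0, 0, 30, 0.5],
    [0, 0, 0, -9, 25, 0, 0.1],
    [0, 0, 0, -14, 40, 0, 0.1],
    [0, 0, 0, -14, 40, 0, 0.1],
    [0, 0, 0, -14, 40, 0, 0.1],
    [0, 0, 0, -14, 40, 0, 0.1],
    [0, 0, 0, -14, 40, 0, 0.1],
    [0, 0, 0, -14, 40, 0, 0.1]
  ]
}}

```text
clock: 14.0
eef_pos: [549.5, 174.0, 166.0]
eef_rot: [3.141, 0.001, 3.111]
wrist_force: [-0.1, 0.7, -0.1]
finger_gap: 83.7
finger_force: 0.0
```

```bash
cat >> h.py <<'E'
def pots():
    n="top";a=manip.camera(n)[...,::-1];x,y,wd,ht=(135,130,105,135);s=a[y:y+ht,x:x+wd].astype(int)
    m=((s[...,2]-s[...,0]>18)&(s.sum(2)<260)).astype(np.uint8)
    k,_,st,c=cv2.connectedComponentsWithStats(m)
    for i in range(1,k):
        if st[i,4]>60: print("pot",st[i,4],np.round(w(n,c[i]+[x,y],79)[0][:2]+[2.2,.8],1))
def pins():
    n="top";a=manip.camera(n)[...,::-1];x,y,wd,ht=(400,120,112,142);s=a[y:y+ht,x:x+wd].astype(int)
    for nm,m in(("handle",(s[...,2]-s[...,0]>15)&(s.sum(2)<250)),("rod",(s[...,2]-s[...,0]>50)&(s.sum(2)>=250))):
        k,_,st,c=cv2.connectedComponentsWithStats(m.astype(np.uint8))
        for i in range(1,k):
            if st[i,4]>60: print(nm,st[i,4],np.round(c[i]+[x,y],1),np.round(w(n,c[i]+[x,y],24 if nm=="handle" else 13)[0][:2],1))
E
python3 -c "
from h import *
pots();pins();st=manip.read_state();print(st['eef_pos'],st['clock'])"
```

```text
pot 622 [613.5 245.7]
pot 303 [578.4 362.7]
pot 478 [544.6 247.8]
pot 217 [493.  340.2]
pot 2874 [424.5 237.9]
handle 253 [436.9 153.9] [ 593.7 -297.8]
handle 247 [438.  189.7] [ 503.3 -297.6]
handle 234 [435.7 224.7] [ 416.5 -289.4]
rod 259 [500.  141.9] [ 627.5 -468.4]
rod 199 [472.1 154.3] [ 595.  -392.4]
rod 203 [474.2 191.7] [ 498.9 -394. ]
rod 197 [471.4 227.1] [ 409.7 -383.4]
[548.88643697 175.77168343 165.97808902] 14.1
```

>>> {"fn": "servo_tool", "kwargs": {
  "rows": [
    [0, 0, 0, -12, 35, 0, 0.1],
    [0, 0, 0, -15, 43, 0, 0.1],
    [0, 0, 0, -15, 43, 0, 0.1],
    [0, 0, 0, -10, 32, 0, 0.1],
    [0, 0, 0, -2, 3.5, -10, 0.15],
    [0, 0, 0, 0, 0, -25, 0.15],
    [0, 0, 0, 0, 0, -25, 0.15],
    [0, 0, 0, 0, 0, -25, 0.15],
    [0, 0, 0, 0, 0, -25, 0.15],
    [0, 0, 0, 0, 0, -19, 0.15],
    [0, 0, 0, 0, 0, -10, 0.15],
    [0, 0, 0, 0, 0, 0, 0.6],
    [0, 0, 0, 0, 0, 0, 0.6],
    [0, 0, 0, 0, 0, 0, 0.6],
    [0, 0, 0, 0, 0, 0, 0.6],
    [0, 0, 0, 0, 0, 0, 0.6]
  ]
}}

```text
clock: 16.1
eef_pos: [496.4, 329.6, 27.3]
eef_rot: [3.141, 0.001, 3.111]
wrist_force: [-0.6, 3.2, 5.9]
finger_gap: 55.5
finger_force: 25.0
```

>>> {"fn": "servo_tool", "kwargs": {
  "rows": [
    [0, 0, 0, 0, 0, 20, 0.6],
    [0, 0, 0, 0, 0, 35, 0.6],
    [0, 0, 0, 0, 0, 45, 0.6],
    [0, 0, 0, 0, 0, 30, 0.6],
    [0, 0, 0, 12, -25, 0, 0.6],
    [0, 0, 0, 16, -35, 0, 0.6],
    [0, 0, 0, 16, -35, 0, 0.6],
    [0, 0, 0, 16, -35, 0, 0.6],
    [0, 0, 0, 16, -35, 0, 0.6],
    [0, 0, 0, 16, -35, 0, 0.6],
    [0, 0, 0, 16, -35, 0, 0.6],
    [0, 0, 0, 16, -35, 0, 0.6],
    [0, 0, 0, 14, -30, 0, 0.6],
    [0, 0, 0, 10, -20, 0, 0.6],
    [0, 0, 0, 3, -7, 0, 0.6],
    [0, 0, 0, 0, 0, 0, 0.6],
    [0, 0, 0, 0, 0, 0, 0.6]
  ]
}}

```text
clock: 18.23
eef_pos: [646.7, 3.2, 156.5]
eef_rot: [3.141, -0.0, 3.112]
wrist_force: [-0.4, 0.1, -4.5]
finger_gap: 56.1
finger_force: 25.0
```

>>> {"fn": "servo_tool", "kwargs": {
  "rows": [
    [0, 0, 0, 0.4, -0.8, -20, 0.6],
    [0, 0, 0, 0, 0, -30, 0.6],
    [0, 0, 0, 0, 0, -25, 0.6],
    [0, 0, 0, 0, 0, -17, 0.6],
    [0, 0, 0, 0, 0, -10, 0.6],
    [0, 0, 0, 0, 0, -6, 0.6],
    [0, 0, 0, 0, 0, -4, 0.6],
    [0, 0, 0, 0, 0, -3, 0.6],
    [0, 0, 0, 0, 0, -2, 0.6],
    [0, 0, 0, 0, 0, -2, 0.6],
    [0, 0, 0, 0, 0, -0.5, 0.6],
    [0, 0, 0, 0, 0, 0, 0.6]
  ]
}}

```text
clock: 19.73
eef_pos: [647.5, 1.4, 37.3]
eef_rot: [-3.142, 0.0, 3.111]
wrist_force: [-1.1, 0.8, 0.1]
finger_gap: 55.4
finger_force: 25.0
```

>>> {"fn": "servo_tool", "kwargs": {
  "rows": [
    [0, 0, 0, 0, 0, 0, 0.28],
    [0, 0, 0, 0, 0, 0, 0.28],
    [0, 0, 0, 0, 0, 0, 0.28],
    [0, 0, 0, 0, 0, 15, 0.28],
    [0, 0, 0, 0, 0, 25, 0.28],
    [0, 0, 0, 0, 0, 25, 0.28],
    [0, 0, 0, 0, 0, 8, 1],
    [0, 0, 0, 0, 0, 0, 1],
    [0, 0, 0, 0, 0, 0, 1],
    [0, 0, 0, 0, 0, 0, 1],
    [0, 0, 0, 0, 0, -8, 1],
    [0, 0, 0, 0, 0, -8, 1],
    [0, 0, 0, 0, 0, -6, 1],
    [0, 0, 0, 0, 0, -4, 1],
    [0, 0, 0, 0, 0, -4, 1],
    [0, 0, 0, 0, 0, -4, 1],
    [0, 0, 0, 0, 0, 0, 1]
  ]
}}

```text
clock: 21.85
eef_pos: [648.1, 1.4, 78.2]
eef_rot: [-3.141, 0.003, 3.111]
wrist_force: [-7.1, -0.9, 19.2]
finger_gap: 0.9
finger_force: 9.4
```

```bash
python3 -c "
from h import *
pots()"
```

```text
pot 329 [578.9 360.4]
```

>>> {"fn": "servo_tool", "kwargs": {
  "rows": [
    [0, 0, 0, 0, 0, 20, 1],
    [0, 0, 0, 0, 0, 40, 0.8],
    [0, 0, 0, 0, 0, 30, 0.5],
    [0, 0, 0, -5, 25, 0, 0.1],
    [0, 0, 0, -8, 42, 0, 0.1],
    [0, 0, 0, -8, 42, 0, 0.1],
    [0, 0, 0, -8, 42, 0, 0.1],
    [0, 0, 0, -8, 42, 0, 0.1],
    [0, 0, 0, -8, 42, 0, 0.1],
    [0, 0, 0, -8, 42, 0, 0.1],
    [0, 0, 0, -8, 42, 0, 0.1],
    [0, 0, 0, -6, 30, 0, 0.1],
    [0, 0, 0, -3, 11, 0, 0.15],
    [0, 0, 0, 0, 0, 0, 0.15],
    [0, 0, 0, 0, 0, 0, 0.15]
  ]
}}

```text
clock: 23.78
eef_pos: [577.8, 360.2, 166.1]
eef_rot: [-3.142, 0.0, 3.11]
wrist_force: [0.1, 0.2, 0.2]
finger_gap: 80.1
finger_force: 0.0
```

>>> {"fn": "servo_tool", "kwargs": {
  "rows": [
    [0, 0, 0, 1, 0.8, -20, 0.15],
    [0, 0, 0, 0, 0, -25, 0.15],
    [0, 0, 0, 0, 0, -25, 0.15],
    [0, 0, 0, 0, 0, -25, 0.15],
    [0, 0, 0, 0, 0, -25, 0.15],
    [0, 0, 0, 0, 0, -14, 0.15],
    [0, 0, 0, 0, 0, -5, 0.15],
    [0, 0, 0, 0, 0, 0, 0.6],
    [0, 0, 0, 0, 0, 0, 0.6],
    [0, 0, 0, 0, 0, 0, 0.6],
    [0, 0, 0, 0, 0, 0, 0.6]
  ]
}}

```text
clock: 25.15
eef_pos: [578.8, 362.7, 27.9]
eef_rot: [3.141, 0.001, 3.111]
wrist_force: [0.6, 1.5, 5.3]
finger_gap: 55.5
finger_force: 25.0
```

>>> {"fn": "servo_tool", "kwargs": {
  "rows": [
    [0, 0, 0, 0, 0, 20, 0.6],
    [0, 0, 0, 0, 0, 35, 0.6],
    [0, 0, 0, 0, 0, 45, 0.6],
    [0, 0, 0, 0, 0, 30, 0.6],
    [0, 0, 0, 5, -20, 0, 0.6],
    [0, 0, 0, 9, -35, 0, 0.6],
    [0, 0, 0, 9, -35, 0, 0.6],
    [0, 0, 0, 9, -35, 0, 0.6],
    [0, 0, 0, 9, -35, 0, 0.6],
    [0, 0, 0, 9, -35, 0, 0.6],
    [0, 0, 0, 9, -30, 0, 0.6],
    [0, 0, 0, 7, -25, 0, 0.6],
    [0, 0, 0, 4.4, -14, 0, 0.6],
    [0, 0, 0, 0, -1.7, 0, 0.6],
    [0, 0, 0, 0, 0, 0, 0.6],
    [0, 0, 0, 0, 0, 0, 0.6]
  ]
}}

```text
clock: 27.15
eef_pos: [648.5, 97.3, 156.9]
eef_rot: [3.142, -0.0, 3.112]
wrist_force: [1.0, 1.1, -2.8]
finger_gap: 55.6
finger_force: 25.0
```

>>> {"fn": "servo_tool", "kwargs": {
  "rows": [
    [0, 0, 0, 0.5, -0.3, -20, 0.6],
    [0, 0, 0, 0, 0, -30, 0.6],
    [0, 0, 0, 0, 0, -25, 0.6],
    [0, 0, 0, 0, 0, -17, 0.6],
    [0, 0, 0, 0, 0, -10, 0.6],
    [0, 0, 0, 0, 0, -6, 0.6],
    [0, 0, 0, 0, 0, -4, 0.6],
    [0, 0, 0, 0, 0, -3, 0.6],
    [0, 0, 0, 0, 0, -2, 0.6],
    [0, 0, 0, 0, 0, -2, 0.6],
    [0, 0, 0, 0, 0, -1, 0.6],
    [0, 0, 0, 0, 0, 0, 0.6]
  ]
}}

```text
clock: 28.65
eef_pos: [649.5, 96.2, 37.9]
eef_rot: [3.142, 0.001, 3.111]
wrist_force: [-4.0, -0.2, 5.3]
finger_gap: 55.7
finger_force: 25.0
```

Seated 10 mm above the mat level, so it is in the recess. Releasing and pressing the lid.

>>> {"fn": "servo_tool", "kwargs": {
  "rows": [
    [0, 0, 0, 0, 0, 0, 0.28],
    [0, 0, 0, 0, 0, 0, 0.28],
    [0, 0, 0, 0, 0, 0, 0.28],
    [0, 0, 0, 0, 0, 15, 0.28],
    [0, 0, 0, 0, 0, 25, 0.28],
    [0, 0, 0, 0, 0, 25, 0.28],
    [0, 0, 0, 0, 0, 8, 1],
    [0, 0, 0, 0, 0, 0, 1],
    [0, 0, 0, 0, 0, 0, 1],
    [0, 0, 0, 0, 0, 0, 1],
    [0, 0, 0, 0, 0, -8, 1],
    [0, 0, 0, 0, 0, -8, 1],
    [0, 0, 0, 0, 0, -6, 1],
    [0, 0, 0, 0, 0, -4, 1],
    [0, 0, 0, 0, 0, -4, 1],
    [0, 0, 0, 0, 0, -4, 1],
    [0, 0, 0, 0, 0, 0, 1]
  ]
}}

```text
clock: 30.78
eef_pos: [649.9, 96.3, 78.2]
eef_rot: [3.141, 0.002, 3.111]
wrist_force: [-7.6, -0.6, 18.6]
finger_gap: 0.5
finger_force: 9.2
```

>>> {"fn": "servo_tool", "kwargs": {
  "rows": [
    [0, 0, 0, 0, 0, 25, 1],
    [0, 0, 0, 0, 0, 40, 0.8],
    [0, 0, 0, 0, 0, 27, 0.45],
    [0, 0, -7, -10, -16, 0, 0.45],
    [0, 0, -8, -20, -30, 0, 0.45],
    [0, 0, -8, -20, -30, 0, 0.45],
    [0, 0, -8, -20, -30, 0, 0.45],
    [0, 0, -8, -20, -30, 0, 0.45],
    [0, 0, -8, -20, -30, 0, 0.45],
    [0, 0, -8, -20, -20, 0, 0.45]
  ]
}}

```text
clock: 32.02
eef_pos: [518.6, -91.0, 167.9]
eef_rot: [3.141, 0.0, 2.146]
wrist_force: [0.1, -0.7, -0.1]
finger_gap: 51.7
finger_force: 0.0
```

```bash
python3 - <<'E'
from h import *
np.set_printoptions(precision=1,suppress=True)
print(manip.read_state()["eef_pos"])
pins()
s=manip.camera("scene");cv2.imwrite("pics/scene3.png",s[:,:,::-1]);t=manip.camera("top");cv2.imwrite("pics/top3.png",t[:,:,::-1])
o=np.zeros((600,800,3),np.uint8)
o[:320,:]=cv2.resize(s[215:295,240:440],None,fx=4,fy=4,interpolation=2)
o[320:600,:500]=cv2.resize(s[183:262,150:250],(500,395),interpolation=2)[:280]
o[320:600,500:]=cv2.resize(t[95:170,250:400],None,fx=2,fy=2,interpolation=2)[:280,:300] if 0 else 0
cv2.imwrite("pics/c.png",o[:,:,::-1])
E
```

```text
[518.6 -91.  167.9]
handle 791 [407.4 165.1] [ 565.3 -222. ]
handle 266 [436.5 153.8] [ 594.  -296.7]
handle 268 [438.4 189.6] [ 503.5 -298.5]
handle 280 [436.4 224.4] [ 417.2 -291.2]
rod 241 [499.7 139.5] [ 634.  -467.8]
rod 193 [472.1 154.3] [ 595.  -392.5]
rod 195 [474.5 191.8] [ 498.8 -394.5]
rod 139 [473.8 227.4] [ 408.8 -389.6]
```

View pics/c.png

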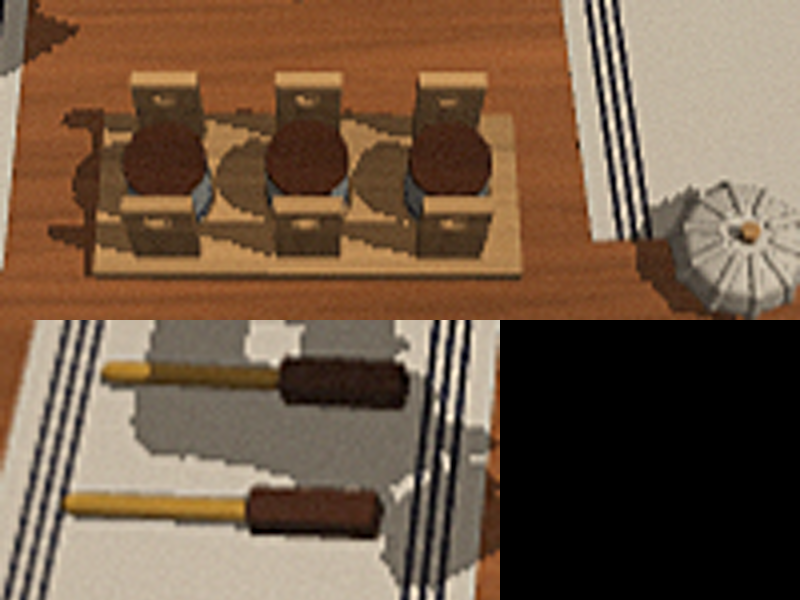

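The scene crop shows all three pots in their bays with lids down (lid centres at u≈165, 307 and 450) and pins where expected. Now grasping the nearest pin.

>>> {"fn": "servo_tool", "kwargs": {
  "rows": [
    [0, 0, -4, -11, -20, 0, 0.45],
    [0, 0, -6, -18, -36, 0, 0.45],
    [0, 0, -6, -18, -36, 0, 0.45],
    [0, 0, -6, -18, -36, 0, 0.45],
    [0, 0, -6, -18, -36, 0, 0.45],
    [0, 0, -6, -12, -24, 0, 0.45],
    [0, 0, -3, -5, -10, -10, 0.45],
    [0, 0, 0, 0, 0, -25, 0.45],
    [0, 0, 0, 0, 0, -30, 0.45],
    [0, 0, 0, 0, 0, -30, 0.45],
    [0, 0, 0, 0, 0, -25, 0.45],
    [0, 0, 0, 0, 0, -20, 0.45],
    [0, 0, 0, 0, 0, 0, 0.45],
    [0, 0, 0, 0, 0, 0, 0.45]
  ]
}}

```text
clock: 33.92
eef_pos: [419.9, -287.6, 28.4]
eef_rot: [3.141, 0.0, 1.507]
wrist_force: [-0.3, 0.5, 1.1]
finger_gap: 51.7
finger_force: 0.0
```

>>> {"fn": "servo_tool", "kwargs": {
  "rows": [
    [0, 0, 0, -1.4, -1.4, -12, 0.45],
    [0, 0, 0, 0, 0, -10, 0.45],
    [0, 0, 0, 0, 0, -2.5, 0.45],
    [0, 0, 0, 0, 0, 0, 0.9],
    [0, 0, 0, 0, 0, 0, 0.9],
    [0, 0, 0, 0, 0, 0, 0.9],
    [0, 0, 0, 0, 0, 0, 0.9],
    [0, 0, 0, 0, 0, 0, 0.9],
    [0, 0, 0, 0, 0, 0, 0.9]
  ],
  "grip_force": 40
}}

```text
clock: 35.05
eef_pos: [418.0, -289.3, 3.7]
eef_rot: [3.141, 0.0, 1.505]
wrist_force: [-1.4, 1.1, 4.8]
finger_gap: 23.6
finger_force: 39.9
```

>>> {"fn": "servo_tool", "kwargs": {
  "rows": [
    [0, 0, 0, 0, 0, 15, 0.9],
    [0, 0, 0, 0, 0, 30, 0.9],
    [0, 0, 8, 0, 5, 31, 0.9],
    [0, 0, 9.3, 1, 20, 0, 0.9],
    [0, 0, 9.3, 1, 24, 0, 0.9],
    [0, 0, 9.3, 1, 24, 0, 0.9],
    [0, 0, 9.3, 1, 24, 0, 0.9],
    [0, 0, 9.3, 1, 24, 0, 0.9],
    [0, 0, 9.3, 1, 24, 0, 0.9],
    [0, 0, 9.3, 1, 24, 0, 0.9],
    [0, 0, 9.3, 1, 20, 0, 0.9],
    [0, 0, 9.5, 1, 14, 0, 0.9],
    [0, 0, 0, 1, 0, 0, 0.9],
    [0, 0, 0, 0, 0, 0, 0.9],
    [0, 0, 0, 0, 0, 0, 0.9]
  ]
}}

```text
clock: 36.92
eef_pos: [427.8, -86.7, 79.5]
eef_rot: [-3.142, 0.0, 3.106]
wrist_force: [0.4, 0.2, -1.0]
finger_gap: 23.4
finger_force: 39.9
```

```bash
python3 - <<'E'
from h import *
print(manip.read_state()["eef_pos"])
s=manip.camera("scene");cv2.imwrite("pics/scene4.png",s[:,:,::-1]);t=manip.camera("top");cv2.imwrite("pics/top4.png",t[:,:,::-1])
o=np.zeros((600,800,3),np.uint8)
o[:560,:400]=cv2.resize(s[190:260,255:305],None,fx=8,fy=8,interpolation=2)
o[:560,400:]=cv2.resize(t[100:170,335:385],None,fx=8,fy=8,interpolation=2)
cv2.imwrite("pics/d.png",o[:,:,::-1])
E
```

```text
[427.83680794 -86.69546303  79.53622653]
```

View pics/d.png

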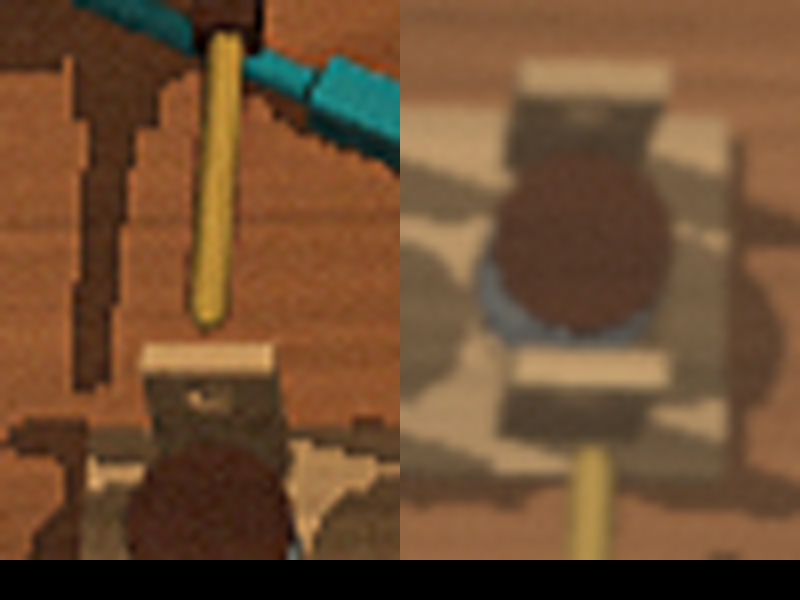

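```bash
python3 - <<'E'
from h import *
np.set_printoptions(precision=1,suppress=True)
def f(p,o): return (np.array(p,float)+.5)/8-.5+np.array(o)
for n,off,rod,tip,br,far in(("scene",[255,190],[[227,40],[218,160],[210,290]],[208,325],[[142,357],[273,357]],None),("top",[-400/8+335,100],[[594,545],[592,455]],[592,445],[[510,368],[669,368]],[[518,79],[670,79]])):
    off=np.array(off)
    print(n,"rod",w(n,f(rod,off),88),"tip",w(n,f([tip],off),88),"br",w(n,f(br,off),107).mean(0), far and w(n,f(far,off),107).mean(0))
E
```

```text
scene rod [[466.1 -86.5  88. ]
 [514.2 -88.9  88. ]
 [564.2 -90.8  88. ]] tip [[577.3 -91.2  88. ]] br [598.  -89.4 107. ] None
top rod [[549.4 -94.5  88. ]
 [576.1 -94.3  88. ]] tip [[579.1 -94.4  88. ]] br [598.2 -92.3 107. ] [684.3 -95.1 107. ]
```

The crops show the rod tip about 20 mm in front of the bay2 bracket, with both cameras agreeing it is about 2.7 mm too far -y. I'll correct that and begin inserting.

>>> {"fn": "servo_tool", "kwargs": {
  "rows": [
    [0, 0, 0.5, 3, 1.3, 0, 0.9],
    [0, 0, 0, 5, -0.2, 0, 0.9],
    [0, 0, 0, 5, -0.2, 0, 0.9],
    [0, 0, 0, 5, -0.2, 0, 0.9],
    [0, 0, 0, 4, -0.1, 0, 0.9],
    [0, 0, 0, 3, -0.1, 0, 0.9],
    [0, 0, 0, 3, -0.1, 0, 0.9],
    [0, 0, 0, 0, 0, 0, 0.9]
  ]
}}

```text
clock: 38.02
eef_pos: [456.0, -85.8, 79.4]
eef_rot: [-3.142, -0.0, 3.118]
wrist_force: [0.2, 0.8, -0.6]
finger_gap: 23.6
finger_force: 39.9
```

>>> {"fn": "servo_tool", "kwargs": {
  "rows": [
    [0, 0, 0, 4, -0.1, 0, 0.9],
    [0, 0, 0, 4, -0.2, 0, 0.9],
    [0, 0, 0, 4, -0.1, 0, 0.9],
    [0, 0, 0, 4, -0.1, 0, 0.9],
    [0, 0, 0, 4, -0.2, 0, 0.9],
    [0, 0, 0, 0, 0, 0, 0.9]
  ]
}}

```text
clock: 38.78
eef_pos: [476.1, -86.5, 79.4]
eef_rot: [-3.142, 0.0, 3.118]
wrist_force: [-0.6, -0.1, -1.5]
finger_gap: 23.9
finger_force: 39.9
```

>>> {"fn": "servo_tool", "kwargs": {
  "rows": [
    [0, 0, 0, 6, -0.2, 0, 0.9],
    [0, 0, 0, 6, -0.2, 0, 0.9],
    [0, 0, 0, 6, -0.2, 0, 0.9],
    [0, 0, 0, 6, -0.2, 0, 0.9],
    [0, 0, 0, 6, -0.2, 0, 0.9],
    [0, 0, 0, 6, -0.2, 0, 0.9],
    [0, 0, 0, 6, -0.2, 0, 0.9],
    [0, 0, 0, 5, -0.2, 0, 0.9],
    [0, 0, 0, 4, -0.1, 0, 0.9],
    [0, 0, 0, 4, -0.1, 0, 0.9],
    [0, 0, 0, 4, -0.1, 0, 0.9],
    [0, 0, 0, 4, -0.1, 0, 0.9],
    [0, 0, 0, 0, 0, 0, 0.9]
  ]
}}

```text
clock: 40.4
eef_pos: [539.0, -88.5, 79.4]
eef_rot: [3.142, -0.0, 3.118]
wrist_force: [-0.3, -0.6, -1.1]
finger_gap: 23.7
finger_force: 39.9
```

>>> {"fn": "servo_tool", "kwargs": {
  "rows": [
    [0, 0, 0, 4, -0.1, 0, 0.9],
    [0, 0, 0, 4, -0.1, 0, 0.9],
    [0, 0, 0, 3, -0.1, 0, 0.9],
    [0, 0, 0, 2, -0.1, 0, 0.9],
    [0, 0, 0, 2, 0, 0, 0.9],
    [0, 0, 0, 1, 0, 0, 0.9],
    [0, 0, 0, 0, 0, 0, 0.9]
  ]
}}

```text
clock: 41.28
eef_pos: [553.5, -88.9, 79.3]
eef_rot: [3.141, -0.004, 3.118]
wrist_force: [-12.0, 0.1, 5.4]
finger_gap: 23.8
finger_force: 39.9
```

Handle met the bracket with 12 N of contact force and the rod is through both eyelets. Releasing, then on to the middle pin.

>>> {"fn": "servo_tool", "kwargs": {
  "rows": [
    [0, 0, 0, 0, 0, 0, 0.55],
    [0, 0, 0, 0, 0, 0, 0.55],
    [0, 0, 0, 0, 0, 0, 0.55],
    [0, 0, 0, 0, 0, 0, 0.55],
    [0, 0, 0, 0, 0, 15, 0.55],
    [0, 0, 0, 0, 0, 35, 0.55],
    [0, 0, 0, 0, 0, 35, 0.5],
    [0, 0, -5, -5, -20, 0, 0.45],
    [0, 0, -7, -5, -20, 0, 0.45],
    [0, 0, -8, -5, -20, 0, 0.45],
    [0, 0, -8, -5, -15, 0, 0.45],
    [0, 0, -8, -5, -10, 0, 0.45]
  ]
}}

```text
clock: 42.78
eef_pos: [529.8, -174.6, 165.6]
eef_rot: [3.141, 0.001, 2.484]
wrist_force: [-0.4, 0.3, -0.6]
finger_gap: 51.6
finger_force: 0.0
```

```bash
python3 - <<'E'
from h import *
pins()
s=manip.camera("scene");cv2.imwrite("pics/scene5.png",s[:,:,::-1])
st=manip.read_state();print(st["eef_pos"],st["eef_rot"],st["clock"])
E
```

```text
handle 2416 [429.8 155. ] [ 590.9 -279.5]
handle 2659 [419.  228.4] [ 407.6 -247.1]
rod 249 [499.8 139.9] [ 632.9 -468. ]
rod 115 [480.5 154.5] [ 594.6 -414.4]
rod 163 [477.3 191.9] [ 498.5 -402. ]
[ 529.72312995 -174.70317246  165.50677085] [3.14140523e+00 1.05906034e-03 2.48667896e+00] 42.875
```

>>> {"fn": "servo_tool", "kwargs": {
  "rows": [
    [0, 0, -8, -4, -15, 0, 0.45],
    [0, 0, -8, -4, -20, 0, 0.45],
    [0, 0, -8, -4, -25, 0, 0.45],
    [0, 0, -8, -4, -25, 0, 0.45],
    [0, 0, -8, -4, -20, 0, 0.45],
    [0, 0, -8, -3, -15, -10, 0.45],
    [0, 0, -7.6, -2, -6.5, -25, 0.45],
    [0, 0, 0, 0, 0, -30, 0.45],
    [0, 0, 0, 0, 0, -30, 0.45],
    [0, 0, 0, 0, 0, -25, 0.45],
    [0, 0, 0, 0, 0, -15, 0.45],
    [0, 0, 0, 0, 0, 0, 0.45],
    [0, 0, 0, 0, 0, 0, 0.45]
  ]
}}

```text
clock: 44.5
eef_pos: [505.4, -300.6, 30.6]
eef_rot: [3.14, 0.001, 1.52]
wrist_force: [-0.1, 0.3, 0.4]
finger_gap: 51.8
finger_force: 0.0
```

>>> {"fn": "servo_tool", "kwargs": {
  "rows": [
    [0, 0, 0, -0.9, -0.4, -14, 0.45],
    [0, 0, 0, 0, 0, -10, 0.45],
    [0, 0, 0, 0, 0, -3, 0.45],
    [0, 0, 0, 0, 0, 0, 0.9],
    [0, 0, 0, 0, 0, 0, 0.9],
    [0, 0, 0, 0, 0, 0, 0.9],
    [0, 0, 0, 0, 0, 0, 0.9],
    [0, 0, 0, 0, 0, 0, 0.9],
    [0, 0, 0, 0, 0, 0, 0.9]
  ]
}}

```text
clock: 45.62
eef_pos: [504.1, -300.9, 2.7]
eef_rot: [3.141, 0.0, 1.519]
wrist_force: [-0.8, 0.3, 3.7]
finger_gap: 23.5
finger_force: 40.0
```

>>> {"fn": "servo_tool", "kwargs": {
  "rows": [
    [0, 0, 0, 0, 0, 20, 0.9],
    [0, 0, 0, 0, 0, 40, 0.9],
    [0, 0, 0, -5, 10, 40, 0.9],
    [0, 0, 6, -6, 25, 27, 0.9],
    [0, 0, 9.5, -6, 28, 0, 0.9],
    [0, 0, 9.5, -6, 28, 0, 0.9],
    [0, 0, 9.5, -6, 28, 0, 0.9],
    [0, 0, 9.5, -6, 28, 0, 0.9],
    [0, 0, 9.5, -6, 28, 0, 0.9],
    [0, 0, 9.5, -6, 28, 0, 0.9],
    [0, 0, 9.5, -6, 28, 0, 0.9],
    [0, 0, 9.5, -6, 28, 0, 0.9],
    [0, 0, 9.3, -6, 28, 0, 0.9],
    [0, 0, 0, -6, 19, 0, 0.9],
    [0, 0, 0, -2, 5, -10, 0.9],
    [0, 0, 0, 0, 0, -20, 0.9],
    [0, 0, 0, 0, 0, -15, 0.9],
    [0, 0, 0, 0, 0, -6, 0.9],
    [0, 0, 0, 0, 0, 0, 0.9],
    [0, 0, 0, 0, 0, 0, 0.9]
  ]
}}

```text
clock: 48.12
eef_pos: [431.3, 10.1, 78.9]
eef_rot: [-3.142, 0.001, 3.112]
wrist_force: [-0.7, 0.5, -0.6]
finger_gap: 23.8
finger_force: 40.0
```

```bash
python3 - <<'E'
from h import *
print(manip.read_state()["eef_pos"])
s=manip.camera("scene");cv2.imwrite("pics/scene6.png",s[:,:,::-1]);t=manip.camera("top");cv2.imwrite("pics/top6.png",t[:,:,::-1])
o=np.zeros((600,800,3),np.uint8)
o[:600,:400]=cv2.resize(s[185:260,290:340],None,fx=8,fy=8,interpolation=2)
o[:560,400:]=cv2.resize(t[100:170,293:343],None,fx=8,fy=8,interpolation=2)
cv2.imwrite("pics/e.png",o[:,:,::-1])
E
```

```text
[431.28923663  10.09628514  78.88309263]
```

View pics/e.png

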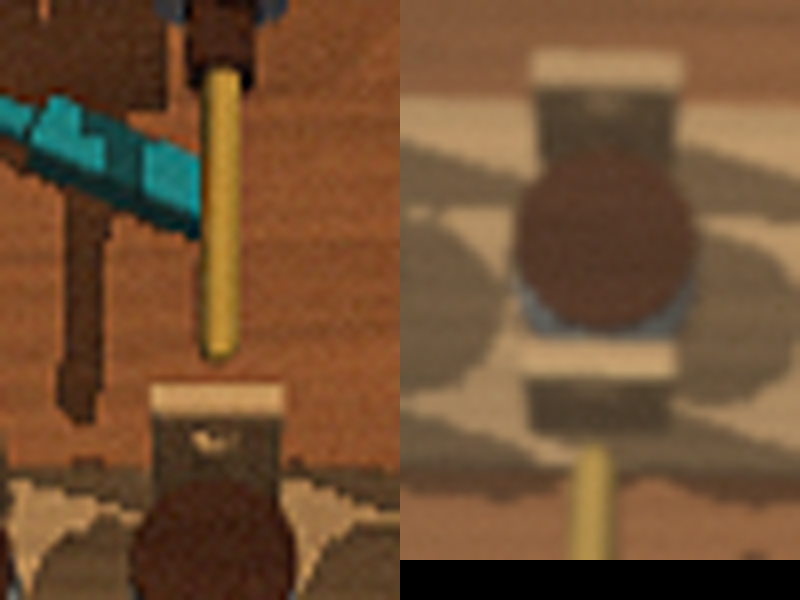

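```bash
python3 - <<'E'
from h import *
np.set_printoptions(precision=1,suppress=True)
def f(p,o): return (np.array(p,float)+.5)/8-.5+np.array(o)
for n,off,rod,br in(("scene",[290,185],[[223,90],[219,335]],[[151,400],[284,400]]),("top",[-50+293,100],[[592,555],[594,455]],[[523,358],[676,358]])):
    r=w(n,f(rod,off),88);b=w(n,f(br,off),107).mean(0); print(n,r,b,"line y at tip",b[1]+(b[0]-r[1,0])*.033)
E
```

```text
scene [[472.9  10.9  88. ]
 [568.9   6.9  88. ]] [601.8   5.6 107. ] line y at tip 6.652005953132619
top [[546.9   4.5  88. ]
 [576.6   3.8  88. ]] [601.6   2.1 107. ] line y at tip 2.8855932600861953
```

Both views show the rod within 1 mm of the bay1 eyelet line. Inserting with a small trim.

>>> {"fn": "servo_tool", "kwargs": {
  "rows": [
    [0, 0, 0.3, 3, -0.9, -0.4, 0.9],
    [0, 0, 0, 5, -0.2, 0, 0.9],
    [0, 0, 0, 5, -0.2, 0, 0.9],
    [0, 0, 0, 5, -0.1, 0, 0.9],
    [0, 0, 0, 4, -0.1, 0, 0.9],
    [0, 0, 0, 4, -0.2, 0, 0.9],
    [0, 0, 0, 4, -0.1, 0, 0.9],
    [0, 0, 0, 4, -0.1, 0, 0.9],
    [0, 0, 0, 4, -0.2, 0, 0.9],
    [0, 0, 0, 0, 0, 0, 0.9]
  ]
}}

```text
clock: 49.48
eef_pos: [469.2, 8.1, 78.0]
eef_rot: [3.142, -0.0, 3.118]
wrist_force: [0.2, 0.5, -1.8]
finger_gap: 23.4
finger_force: 40.0
```

>>> {"fn": "servo_tool", "kwargs": {
  "rows": [
    [0, 0, 0, 6, -0.2, 0, 0.9],
    [0, 0, 0, 6, -0.2, 0, 0.9],
    [0, 0, 0, 6, -0.2, 0, 0.9],
    [0, 0, 0, 6, -0.2, 0, 0.9],
    [0, 0, 0, 6, -0.2, 0, 0.9],
    [0, 0, 0, 6, -0.2, 0, 0.9],
    [0, 0, 0, 6, -0.2, 0, 0.9],
    [0, 0, 0, 6, -0.2, 0, 0.9],
    [0, 0, 0, 6, -0.2, 0, 0.9],
    [0, 0, 0, 4, -0.1, 0, 0.9],
    [0, 0, 0, 4, -0.1, 0, 0.9],
    [0, 0, 0, 4, -0.1, 0, 0.9],
    [0, 0, 0, 4, -0.1, 0, 0.9],
    [0, 0, 0, 4, -0.1, 0, 0.9],
    [0, 0, 0, 0, 0, 0, 0.9]
  ]
}}

```text
clock: 51.35
eef_pos: [543.2, 5.8, 78.0]
eef_rot: [-3.142, 0.0, 3.118]
wrist_force: [-0.9, -0.2, -1.2]
finger_gap: 23.9
finger_force: 40.0
```

>>> {"fn": "servo_tool", "kwargs": {
  "rows": [
    [0, 0, 0, 4, -0.1, 0, 0.9],
    [0, 0, 0, 4, -0.1, 0, 0.9],
    [0, 0, 0, 3, -0.1, 0, 0.9],
    [0, 0, 0, 2, -0.1, 0, 0.9],
    [0, 0, 0, 2, 0, 0, 0.9],
    [0, 0, 0, 0, 0, 0, 0.9]
  ]
}}

```text
clock: 52.1
eef_pos: [558.1, 5.4, 78.0]
eef_rot: [-3.142, 0.0, 3.118]
wrist_force: [0.3, -0.3, -1.1]
finger_gap: 23.8
finger_force: 40.0
```

>>> {"fn": "servo_tool", "kwargs": {
  "rows": [
    [0, 0, 0, 1, 0, 0, 0.9],
    [0, 0, 0, 1, 0, 0, 0.9],
    [0, 0, 0, 1, 0, 0, 0.9],
    [0, 0, 0, 1, 0, 0, 0.9],
    [0, 0, 0, 0, 0, 0, 0.9]
  ]
}}

```text
clock: 52.72
eef_pos: [559.6, 5.4, 77.8]
eef_rot: [-3.142, -0.006, 3.118]
wrist_force: [-20.3, -0.3, 11.6]
finger_gap: 23.8
finger_force: 40.0
```

>>> {"fn": "servo_tool", "kwargs": {
  "rows": [
    [0, 0, 0, 0, 0, 0, 0.55],
    [0, 0, 0, 0, 0, 0, 0.55],
    [0, 0, 0, 0, 0, 0, 0.55],
    [0, 0, 0, 0, 0, 0, 0.55],
    [0, 0, 0, 0, 0, 15, 0.55],
    [0, 0, 0, 0, 0, 35, 0.55],
    [0, 0, 0, 0, 0, 38, 0.5],
    [0, 0, 0, -15, -15, 0, 0.45],
    [0, 0, 0, -25, -25, 0, 0.45],
    [0, 0, 0, -30, -30, 0, 0.45],
    [0, 0, 0, -20, -20, 0, 0.45]
  ]
}}

```text
clock: 54.1
eef_pos: [471.0, -85.6, 167.2]
eef_rot: [-3.141, 0.001, 3.117]
wrist_force: [0.0, 0.1, 0.3]
finger_gap: 51.7
finger_force: 0.0
```

```bash
python3 - <<'E'
from h import *
pins()
t=manip.camera("top");s=manip.camera("scene");print(w("top",[[430,107]],45),w("top",[[412,107],[448,107],[430,90],[430,125]],45))
st=manip.read_state();print(st["eef_pos"],st["eef_rot"],st["clock"])
o=np.zeros((600,800,3),np.uint8)
o[:320,:]=cv2.resize(s[215:295,240:440],None,fx=4,fy=4,interpolation=2)
o[320:600,:]=cv2.resize(t[100:170,240:440],None,fx=4,fy=4,interpolation=2)
cv2.imwrite("pics/f.png",o[:,:,::-1])
E
```

```text
handle 257 [436.6 153.7] [ 594.2 -297.1]
handle 681 [405.6 196.2] [ 487.6 -215.6]
rod 233 [499.5 139. ] [ 635.2 -467.3]
rod 186 [472.2 154.2] [ 595.1 -392.6]
[[ 708.81691897 -279.48138046   45.        ]] [[ 708.53624268 -233.98578891   45.        ]
 [ 709.20187165 -325.35052964   45.        ]
 [ 752.94737712 -281.37172721   45.        ]
 [ 662.71514299 -277.62706496   45.        ]]
[471.95645913 -85.18479504 167.2514826 ] [-3.14122083e+00  1.61768200e-03  3.11622061e+00] 54.25
```

View pics/f.png

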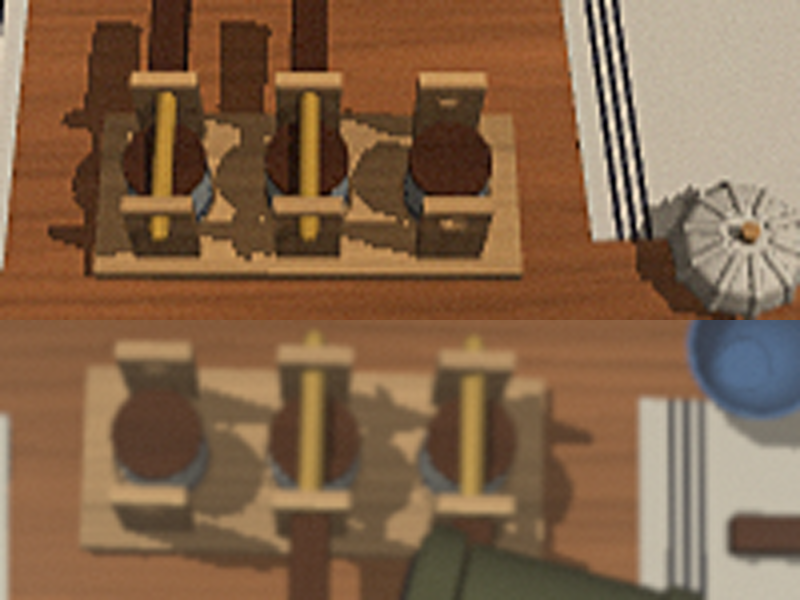

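Pins in bay1 and bay2 pass through both brackets over the lids; bay0 is the only one left. Going for the last pin at about (595, -300).

>>> {"fn": "servo_tool", "kwargs": {
  "rows": [
    [0, 0, -8, 3, -18, 0, 0.45],
    [0, 0, -9, 11, -25, 0, 0.45],
    [0, 0, -9, 15, -25, 0, 0.45],
    [0, 0, -9, 15, -25, 0, 0.45],
    [0, 0, -9, 15, -25, 0, 0.45],
    [0, 0, -9, 15, -25, 0, 0.45],
    [0, 0, -9, 15, -25, 0, 0.45],
    [0, 0, -9, 14, -20, 0, 0.45],
    [0, 0, -9, 12, -16, 0, 0.45],
    [0, 0, -9, 9, -10.6, -15, 0.45],
    [0, 0, 0, 0, 0, -30, 0.45],
    [0, 0, 0, 0, 0, -30, 0.45],
    [0, 0, 0, 0, 0, -30, 0.45],
    [0, 0, 0, 0, 0, -20, 0.45],
    [0, 0, 0, 0, 0, -10, 0.45],
    [0, 0, 0, 0, 0, 0, 0.45],
    [0, 0, 0, 0, 0, 0, 0.45]
  ]
}}

```text
clock: 56.38
eef_pos: [596.5, -299.5, 32.2]
eef_rot: [3.14, 0.001, 1.565]
wrist_force: [-0.3, 0.4, 0.1]
finger_gap: 51.8
finger_force: 0.0
```

>>> {"fn": "servo_tool", "kwargs": {
  "rows": [
    [0, 0, 0, -0.8, -0.5, -14, 0.45],
    [0, 0, 0, 0, 0, -11, 0.45],
    [0, 0, 0, 0, 0, -3.5, 0.45],
    [0, 0, 0, 0, 0, 0, 0.9],
    [0, 0, 0, 0, 0, 0, 0.9],
    [0, 0, 0, 0, 0, 0, 0.9],
    [0, 0, 0, 0, 0, 0, 0.9],
    [0, 0, 0, 0, 0, 0, 0.9],
    [0, 0, 0, 0, 0, 0, 0.9]
  ]
}}

```text
clock: 57.5
eef_pos: [595.4, -299.8, 2.9]
eef_rot: [3.141, 0.0, 1.565]
wrist_force: [0.2, 0.7, 3.8]
finger_gap: 23.4
finger_force: 40.0
```

>>> {"fn": "servo_tool", "kwargs": {
  "rows": [
    [0, 0, 0, 0, 0, 20, 0.9],
    [0, 0, 0, 0, 0, 40, 0.9],
    [0, 0, 0, -5, 10, 40, 0.9],
    [0, 0, 4, -10, 25, 27, 0.9],
    [0, 0, 7, -13, 32, 0, 0.9],
    [0, 0, 8, -13, 33, 0, 0.9],
    [0, 0, 8, -13, 33, 0, 0.9],
    [0, 0, 8, -13, 33, 0, 0.9],
    [0, 0, 8, -13, 33, 0, 0.9],
    [0, 0, 8, -13, 33, 0, 0.9],
    [0, 0, 8, -13, 33, 0, 0.9],
    [0, 0, 8, -13, 33, 0, 0.9],
    [0, 0, 8, -13, 33, 0, 0.9],
    [0, 0, 8, -13, 33, 0, 0.9],
    [0, 0, 5.8, -10, 25, 0, 0.9],
    [0, 0, 0, -5, 12, 0, 0.9],
    [0, 0, 0, -1.4, 3.3, 0, 0.9],
    [0, 0, 0, 0, 0, 0, 0.9]
  ]
}}

```text
clock: 59.75
eef_pos: [434.0, 104.2, 129.7]
eef_rot: [-3.142, 0.0, 3.113]
wrist_force: [-0.1, 0.1, -1.2]
finger_gap: 24.1
finger_force: 40.0
```

>>> {"fn": "servo_tool", "kwargs": {
  "rows": [
    [0, 0, 0, 0, 0.3, -10, 0.9],
    [0, 0, 0, 0, 0, -20, 0.9],
    [0, 0, 0, 0, 0, -15, 0.9],
    [0, 0, 0, 0, 0, -6.5, 0.9],
    [0, 0, 0, 0, 0, 0, 0.9],
    [0, 0, 0, 0, 0, 0, 0.9]
  ]
}}

```text
clock: 60.5
eef_pos: [434.1, 104.9, 78.5]
eef_rot: [3.141, 0.001, 3.114]
wrist_force: [-0.5, -0.2, -1.2]
finger_gap: 23.7
finger_force: 40.0
```

```bash
python3 - <<'E'
from h import *
print(manip.read_state()["eef_pos"])
s=manip.camera("scene");t=manip.camera("top")
o=np.zeros((600,800,3),np.uint8)
o[:600,:400]=cv2.resize(s[185:260,328:378],None,fx=8,fy=8,interpolation=2)
o[:560,400:]=cv2.resize(t[100:170,253:303],None,fx=8,fy=8,interpolation=2)
cv2.imwrite("pics/g.png",o[:,:,::-1])
E
```

```text
[434.10289198 104.93122545  78.51004577]
```

View pics/g.png

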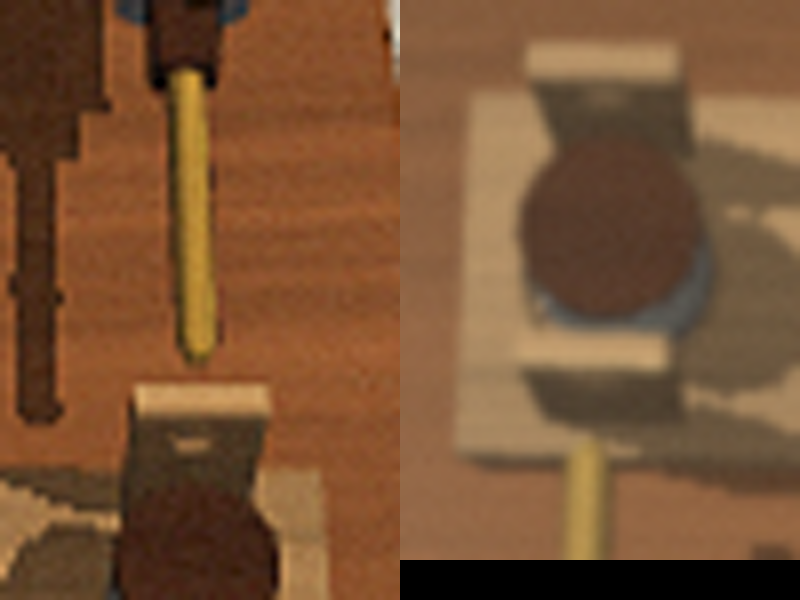

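```bash
python3 - <<'E'
from h import *
np.set_printoptions(precision=1,suppress=True)
def f(p,o): return (np.array(p,float)+.5)/8-.5+np.array(o)
for n,off,rod,br in(("scene",[328,185],[[188,90],[198,335]],[[134,400],[270,400]]),("top",[-50+253,100],[[586,555],[589,455]],[[517,350],[669,350]])):
    r=w(n,f(rod,off),88);b=w(n,f(br,off),107).mean(0); print(n,r,b,"line y at tip",b[1]+(b[0]-r[1,0])*.033)
E
```

```text
scene [[475.6 106.   88. ]
 [571.6 102.6  88. ]] [604.5 100.2 107. ] line y at tip 101.25970226313451
top [[547.5 100.   88. ]
 [577.2  99.2  88. ]] [604.6  96.6 107. ] line y at tip 97.50137963484454
```

Rod is about 1.5 mm too far +y of the bay0 eyelet line, so I'll trim that and insert.

>>> {"fn": "servo_tool", "kwargs": {
  "rows": [
    [0, 0, 0.2, 3, -1.6, -0.3, 0.9],
    [0, 0, 0, 5, -0.2, 0, 0.9],
    [0, 0, 0, 5, -0.2, 0, 0.9],
    [0, 0, 0, 5, -0.1, 0, 0.9],
    [0, 0, 0, 4, -0.1, 0, 0.9],
    [0, 0, 0, 4, -0.2, 0, 0.9],
    [0, 0, 0, 4, -0.1, 0, 0.9],
    [0, 0, 0, 4, -0.1, 0, 0.9],
    [0, 0, 0, 4, -0.2, 0, 0.9],
    [0, 0, 0, 0, 0, 0, 0.9]
  ]
}}

```text
clock: 61.85
eef_pos: [472.0, 102.1, 77.7]
eef_rot: [-3.142, 0.0, 3.118]
wrist_force: [1.4, -0.1, -0.7]
finger_gap: 23.9
finger_force: 40.0
```

>>> {"fn": "servo_tool", "kwargs": {
  "rows": [
    [0, 0, 0, 6, -0.2, 0, 0.9],
    [0, 0, 0, 6, -0.2, 0, 0.9],
    [0, 0, 0, 6, -0.2, 0, 0.9],
    [0, 0, 0, 6, -0.2, 0, 0.9],
    [0, 0, 0, 6, -0.2, 0, 0.9],
    [0, 0, 0, 6, -0.2, 0, 0.9],
    [0, 0, 0, 6, -0.2, 0, 0.9],
    [0, 0, 0, 6, -0.2, 0, 0.9],
    [0, 0, 0, 6, -0.2, 0, 0.9],
    [0, 0, 0, 4, -0.1, 0, 0.9],
    [0, 0, 0, 4, -0.1, 0, 0.9],
    [0, 0, 0, 4, -0.1, 0, 0.9],
    [0, 0, 0, 4, -0.1, 0, 0.9],
    [0, 0, 0, 4, -0.1, 0, 0.9],
    [0, 0, 0, 0, 0, 0, 0.9]
  ]
}}

```text
clock: 63.72
eef_pos: [546.0, 99.8, 77.7]
eef_rot: [-3.142, -0.0, 3.118]
wrist_force: [0.2, 0.1, -0.9]
finger_gap: 23.7
finger_force: 40.0
```

>>> {"fn": "servo_tool", "kwargs": {
  "rows": [
    [0, 0, 0, 4, -0.1, 0, 0.9],
    [0, 0, 0, 4, -0.1, 0, 0.9],
    [0, 0, 0, 3, -0.1, 0, 0.9],
    [0, 0, 0, 2, -0.1, 0, 0.9],
    [0, 0, 0, 1, 0, 0, 0.9],
    [0, 0, 0, 0, 0, 0, 0.9]
  ]
}}

```text
clock: 64.47
eef_pos: [559.8, 99.4, 77.7]
eef_rot: [-3.142, -0.0, 3.118]
wrist_force: [0.9, -0.6, 0.0]
finger_gap: 23.7
finger_force: 40.0
```

>>> {"fn": "servo_tool", "kwargs": {
  "rows": [
    [0, 0, 0, 1, 0, 0, 0.9],
    [0, 0, 0, 1, 0, 0, 0.9],
    [0, 0, 0, 1, 0, 0, 0.9],
    [0, 0, 0, 1, 0, 0, 0.9],
    [0, 0, 0, 0, 0, 0, 0.9]
  ]
}}

```text
clock: 65.1
eef_pos: [562.9, 99.4, 77.6]
eef_rot: [-3.141, -0.003, 3.118]
wrist_force: [-9.2, 0.3, 3.8]
finger_gap: 23.9
finger_force: 40.0
```

Home. Releasing and backing away clear of everything.

>>> {"fn": "servo_tool", "kwargs": {
  "rows": [
    [0, 0, 0, 0, 0, 0, 0.55],
    [0, 0, 0, 0, 0, 0, 0.55],
    [0, 0, 0, 0, 0, 0, 0.55],
    [0, 0, 0, 0, 0, 0, 0.55],
    [0, 0, 0, 0, 0, 15, 0.55],
    [0, 0, 0, 0, 0, 35, 0.55],
    [0, 0, 0, 0, 0, 40, 0.5],
    [0, 0, 0, -20, 15, 0, 0.45],
    [0, 0, 0, -40, 30, 0, 0.45],
    [0, 0, 0, -40, 40, 0, 0.45],
    [0, 0, 0, -30, 40, 0, 0.45],
    [0, 0, 0, -10, 20, 0, 0.45],
    [0, 0, 0, 0, 0, 0, 0.45]
  ]
}}

```text
clock: 66.72
eef_pos: [423.4, 245.4, 168.8]
eef_rot: [3.141, 0.001, 3.12]
wrist_force: [0.6, 0.0, 1.2]
finger_gap: 51.3
finger_force: 0.0
```

```bash
python3 - <<'E'
from h import *
s=manip.camera("scene");t=manip.camera("top")
o=np.zeros((600,800,3),np.uint8)
o[:280,:]=cv2.resize(s[205:275,190:390],None,fx=4,fy=4,interpolation=2)
o[280:600,:]=cv2.resize(t[100:180,240:440],None,fx=4,fy=4,interpolation=2)
cv2.imwrite("pics/z.png",o[:,:,::-1])
E
```

```text
(no output)
```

View pics/z.png

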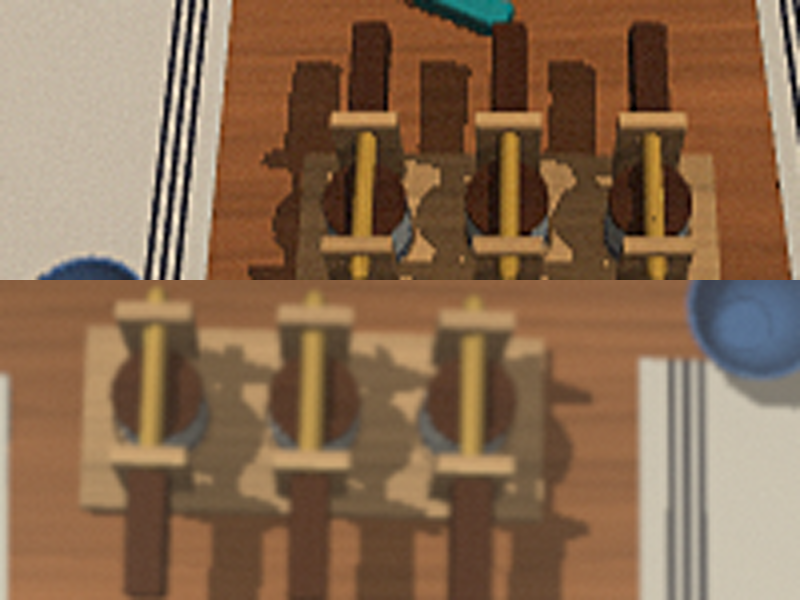

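All three pins run through both brackets with their handles against the near brackets (top view handles at u≈147, 310 and 472), and the rods stick out equally at the far side.

```bash
python3 -c "
from cell import manip
print(manip.sign_off())"
```

```text
the job is handed in; nothing more can be done
None
```

The job is handed in at about 67 s on the robot's clock; in the final pictures all three pots stand in their bays with lids down and each is locked by a pin pushed home, but hand-in returned no verdict.

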